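# Line up test blocks on a tilting inspection plate and hold it at the pointer

### The job

Stand the two loose steel blocks on the flat hinged plate beside the block already there, turned the same way, so that all three form one neat row side by side, almost touching, each close up against the low ledge. Then lift the plate by its bar handle until it is level with the pointer arm set beside it (same slope), and finish while still holding it there, with the row intact. Leave the pointer arm's setting, the dial stand, the ball post and the hand pendant as they are.

Things in the scene. Friction and masses are not known exactly. Their poses are not given: they have to be found in the camera images.
- plate (a joint): tilt of the hinged aluminium plate, rad: 0 = lying flat on its base (start), grows as its handle side (nearest the robot) is lifted, up to 1.2. The plate is 230 long (x) x 200 wide (y) x 8 mm thick; with its handle 0.9 kg. The hinge is nearly frictionless: let go, the plate falls back flat. Lifting it loaded takes about 5 to 8 N at the handle
- pointer (a joint): angle at which the pointer arm stands this time, rad, 0.25 to 0.45: same axis, zero and sense as the plate's tilt, so plate and pointer are level when both values are equal. A stiff hinge keeps it there
- hinge (a point): on the hinge axis, half-way along it, mid-thickness of the plate at its edge farthest from the robot, 35 mm above the table. The axis is horizontal, along this point's y; the point turns with the plate; x points from the handle to the hinge
- ledge (a point): on the plate's top face, half-way along the foot of the ledge's face towards the handle, 30 mm from the hinge axis; turns with the plate: x points from the handle to the hinge (blocks go on the -x side), y along the ledge, z out of the plate's top. The ledge is a steel strip across the whole 200 mm width, 6 mm high above the plate top, 10 mm thick (x). Plate top is 39 mm above the table when flat
- handle: steel bar handle on the plate's edge nearest the robot; origin at the middle of the bar, 271 mm before the hinge axis along the plate and 20 mm above the plate's mid-thickness (55 mm above the table when flat). Round bar 12 mm thick, 110 mm long along its y, on two 10 mm thick arms at its ends; 35 mm clear between bar and plate edge, open below. Turns with the plate, axes as the ledge's
- pointer_tip (a point): free end of the pointer arm, a thin flat steel bar (12 mm high, 10 thick) with a round black knob at its pivot, beside the plate's right edge (seen from the robot), 127 mm from the plate's middle line; the tip is 200 mm from the hinge axis and the arm's middle line runs through that axis; x points from tip to hinge along the arm
- block_a_center (a point): centre of the steel block that already stands on the plate against the ledge: 44 (x) x 30 (y) x 56 mm (z, upright), 0.3 to 0.5 kg, dark bore mark on top; its 44 mm side runs square to the ledge
- block_b_center (a point): centre of a like block, loose on the table to the left; same size, axes and mass
- block_c_center (a point): centre of a like block, loose on the table to the right; same size, axes and mass
- block_a: the block on the plate; origin at the centre of its underside
- block_b: the left loose block; origin at the centre of its underside
- block_c: the right loose block; origin at the centre of its underside
- dial_stand: bystander: dial indicator on a post, black steel foot 100 x 70 x 40 mm, 230 mm high, far left; origin under the foot's centre
- ref_ball: bystander: white ball (25 mm) on a dark post with a round foot (60 mm), 87 mm high, far right; origin under the foot's centre
- pendant: bystander: black hand pendant lying flat, 160 x 75 x 30 mm, far out to the left; origin under its centre
There are look-alikes about, which are no part of the job. What is shaped like the block_c but brown or turquoise is not meant.

How it is judged:
By the outcome, as a careful person would: the job done as asked, in the order asked, and still so for the second after the job is handed in, while the arm keeps its last pose, push and grip.
It also fails if it takes over 64 s, if anything falls off the work surface, if the arm or the gripper's body presses on something with over 40 N, if the wrist force passes 120 N, or if a joint passes its speed limit or range.

### The arm

A 7-joint arm with a two-finger parallel gripper is mounted at the origin on the work surface. World frame = base frame: x ahead of the robot, y to its left, z up, the work surface at z = 0. Lengths are in m, angles in rad, forces in N, time in s.
With the tool pointing down it reaches from about 0.4 to 0.9 m from the base axis. Payload 5.5 kg.
Tool frame: the origin (TCP) lies between the finger pads; the fingertips stand 22 mm ahead of it and the grasp point (between the pads) lies 3 mm ahead of it; z points along the fingers, y is the direction in which the jaws open and shut (so a half turn about z gives the same grasp; the last joint's range is limited). The gripper opens to 92 mm and grips with 3 to 60 N. Pads are 19 mm wide; open, the fingers measure 130 mm over their backs; the gripper's body (75 mm by 190 mm) begins 47 mm behind the grasp point.
Start: joints at [-0.917, 0.501, -0.427, 1.55, 0.221, 1.138, -0.21], TCP at [0.248, 0.601, 0.249] pointing down, gripper open.
Joint ranges: [-2.88, 2.88], [-0.31, 2.03], [-1.54, 1.56], [0.2, 2.42], [-1.41, 4.55], [0.19, 2.02], [-2.57, 2.57]. Speed limits (rad/s): [2.57, 2.57, 3.14, 3.14, 3.14, 3.14, 3.14].

### API

Orientations are given as a 3x3 rotation matrix whose columns are the frame's x, y, z axes.
In Python, from bench import bot, snapshot, search_frame, mark_of gives the robot as it stands.
- The arm moves only by the shell command python3 -m crank 'ROWS' [FORCE]. ROWS is JSON, a list of rows, each an object with "dr": the turn, a rotation vector about the tool's x, y, z in rad, a list of three; "linear": the shift along the tool's x, y, z in cm, a list of three; "fingers": the gripper's target within -1 to 1 (shut at 1, half-way at 0, fully open at -1). A call has 1 to 12 rows; each row is the pose to reach, as a shift and turn from the pose commanded when the call began, along the tool's axes at that moment; what a row does not reach only later rows make up. A row lasts 1/12 s, in which the tool goes at most 41.7 mm and 7.16 degrees, less where a joint would pass 70% of its speed; a pose out of reach is approached as far as the arm can. A call with a gripper value outside its range is refused whole. The fingers move at their own pace and stop on an object; FORCE is the grip in N (left out, the last holds). Time passes only in rows, so rows that repeat a pose let the fingers close. It gives the time, the measured TCP pose, the force and the opening at its end, in the units of the state.
- bot.state(): the state, without advancing time (a new reading comes with each control period).
- snapshot(name): name is "side" or "top" or "wrist"; returns a dict with "color" (400x640x3 uint8, red, green, blue), "mtx" (3x3 intrinsics, pixels), "dist" ([k1, k2, p1, p2, k3] as OpenCV has them; the pictures are not rectified), "R" (3x3) and "t" (3): a world point X has camera coordinates R X + t; the wrist camera has in their place "hand_eye" (4x4, takes a point from camera to tool coordinates, whose origin is the TCP and whose axes are the flange's). Camera axes: x right, y down, z forward; pixel columns grow to the right and rows downward; lengths in m; the calibration is good to about 2 mm. A picture is of the moment at which its call begins: read the wrist's pose just before it. There is no depth.
- bot.hand_in(): hands the job in, once; it reports no verdict.
Trained networks look in a picture, given as the dict that the camera call returned (one of the last four; its "shot" number tells which), for a name from the list of things; names that differ only in an ending like _2 or _b are one class to them, and where a whole thing is asked for, a point or a joint stands for the part that bears it (a point fixed in the world has none). Each returns a list of dicts, best first, with "p" (0 to 1); they miss things now and then, are a little off and sometimes report something else, mostly with a low value. They report only what shows in the picture. A call takes as long as a camera call. They do not tell look-alikes from the thing itself.
- search_frame(picture, label): "bbox" ([left, top, right, bottom] in pixels, round what is visible of it).
- mark_of(picture, label): "location" ([column, row] in pixels: a listed point, or the origin of a listed thing).
The state is a dict: "clock": time; "joint_pos": joint angles; "qd": joint speeds; "tau": joint torques, N m; "tcp_pos": TCP position; "ee_rot": TCP orientation; "contact_force": force on the tool from outside, world axes, zero at the start; "torque": the same for the moment, N m; "grip_width": finger opening in m.
Only numpy, scipy, OpenCV 4.12 (cv2) and the standard library are available. Lean on these libraries where they do the work, as an engineer would, in place of code of your own. Each camera call takes 0.05 s, during which the arm holds its last target.

## Working session

There is one attempt and no reset: what is moved stays moved. The work goes in short steps, Python scripts to look and compute and a shell command to move; the robot and the scene stay as the last step left them, time stands still between calls to the robot, and variables do not carry over. Pictures are saved under pics/ and viewed, and the job is handed in when it is done.

```bash
ls; mkdir -p pics
python3 - <<'E'
from bench import bot, snapshot, search_frame, mark_of
import cv2, numpy as np
print(bot.state())
for n in ["side","top"]:
    s=snapshot(n); cv2.imwrite(f"pics/{n}0.png",s["color"][:,:,::-1])
    print(n,s["mtx"],s["dist"],s["R"],s["t"])
    for l in ["block_a_center","block_b_center","ledge","handle","pointer_tip","hinge"]:
        r=mark_of(s,l); print(l,[(np.round(q["location"]),round(q["p"],2)) for q in r])
E
```

```text
pics
{'clock': 0.0, 'joint_pos': array([-0.91680168,  0.50186623, -0.42679845,  1.5514486 ,  0.22078769,
        1.13828699, -0.21029498]), 'qd': array([-6.72416152e-05, -9.83335158e-04, -1.28377461e-03,  2.08445064e-05,
       -8.48717366e-04,  1.32455564e-03, -1.14757279e-03]), 'tau': array([-1.80458924e-04, -5.66604424e+01, -5.81709534e+00, -2.79124403e+01,
       -6.88187568e-02,  3.08368646e-02,  2.05428373e-04]), 'tcp_pos': array([0.24738281, 0.60037265, 0.24766801]), 'ee_rot': array([[-9.24629768e-01,  3.80866265e-01, -8.24975561e-04],
       [ 3.80867148e-01,  9.24628075e-01, -1.77155401e-03],
       [ 8.80704041e-05, -1.95223767e-03, -9.99998091e-01]]), 'contact_force': array([-0.41952918, -0.13758892, -0.31072622]), 'torque': array([0.04308743, 0.04167027, 0.01620182]), 'grip_width': 0.09169265052490343}
side [[391.47617401   0.         316.17183908]
 [  0.         391.47617401 191.11355809]
 [  0.           0.           1.        ]] [0.03306083 0.         0.         0.         0.        ] [[ 0.98576724 -0.16801853 -0.00572097]
 [-0.10331195 -0.57858481 -0.80905269]
 [ 0.13
[... 265 characters left out ...]
inter_tip [(array([309., 239.]), 0.57)]
hinge [(array([381., 212.]), 0.62)]
top [[408.5033584    0.         317.75290192]
 [  0.         408.5033584  200.83632709]
 [  0.           0.           1.        ]] [-0.10525828  0.          0.          0.          0.        ] [[ 2.79424326e-06 -9.99842647e-01  1.77392304e-02]
 [-9.86555928e-01 -2.90177208e-03 -1.63398227e-01]
 [ 1.63423991e-01 -1.75002864e-02 -9.86400699e-01]] [0.04342039 0.55858844 1.1189092 ]
block_a_center [(array([335., 166.]), 0.76)]
block_b_center [(array([236., 241.]), 0.48)]
ledge [(array([331., 158.]), 0.71)]
handle [(array([333., 246.]), 0.74), (array([234., 244.]), 0.53)]
pointer_tip []
hinge [(array([330., 151.]), 0.62)]
```

View pics/side0.png

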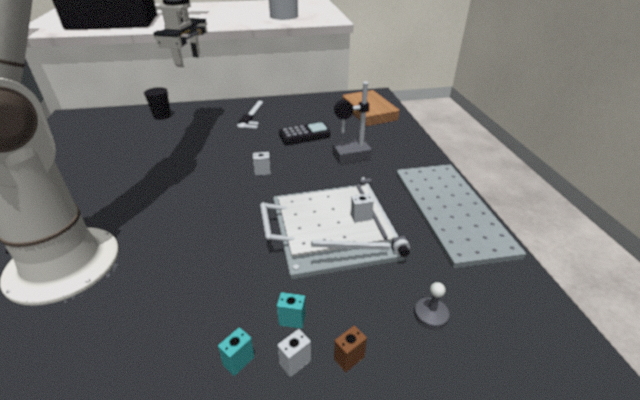

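View pics/top0.png

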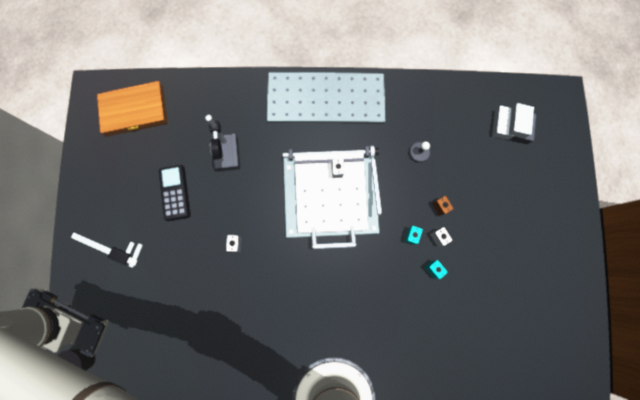

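```bash
cat > h.py <<'E'
import numpy as np, cv2
from bench import bot, snapshot, search_frame, mark_of
def cam(s,st=None):
    if "R" in s: return np.array(s["R"]),np.array(s["t"])
    T=np.array(s["hand_eye"]); Rw=np.array(st["ee_rot"])@T[:3,:3]; p=np.array(st["tcp_pos"])+np.array(st["ee_rot"])@T[:3,3]
    return Rw.T,-Rw.T@p
def ray(s,px,st=None):
    R,t=cam(s,st); u=cv2.undistortPoints(np.array([[px]],float),np.array(s["mtx"]),np.array(s["dist"]))[0,0]
    return -R.T@t, R.T@np.array([u[0],u[1],1.])
def onz(s,px,z,st=None):
    o,d=ray(s,px,st); return o+d*(z-o[2])/d[2]
def tri(rays):
    A=0;b=0
    for o,d in rays:
        d=d/np.linalg.norm(d);P=np.eye(3)-np.outer(d,d);A=A+P;b=b+P@o
    return np.linalg.solve(A,b)
def proj(s,X,st=None):
    R,t=cam(s,st); return cv2.projectPoints(np.array(X,float).reshape(-1,1,3),cv2.Rodrigues(R)[0],t,np.array(s["mtx"]),np.array(s["dist"]))[0][:,0]
def save(s,name,crop=None,k=1):
    im=s["color"][:,:,::-1]
    if crop: im=im[crop[1]:crop[3],crop[0]:crop[2]]
    cv2.imwrite("pics/"+name,cv2.resize(im,None,fx=k,fy=k,interpolation=cv2.INTER_CUBIC))
E
python3 - <<'E'
from h import *
a=cv2.imread("pics/top0.png")
cv2.imwrite("pics/top0z.png",cv2.resize(a[140:290,215:465],None,fx=3.2,fy=3.2,interpolation=cv2.INTER_CUBIC))
b=cv2.imread("pics/side0.png")
cv2.imwrite("pics/side0z.png",cv2.resize(b[170:280,250:420],None,fx=4.5,fy=4.5,interpolation=cv2.INTER_CUBIC))
S=snapshot("side");T=snapshot("top")
p=lambda n,x:print(n,np.round(x,4))
p("A",tri([ray(S,[360,207]),ray(T,[335,166])]))
p("B",tri([ray(S,[261,166]),ray(T,[232,243])]))
p("hinge",tri([ray(S,[381,212]),ray(T,[330,151])]))
p("ledge",tri([ray(S,[368,209]),ray(T,[331,158])]))
p("handle",tri([ray(S,[265,218]),ray(T,[333,246])]))
p("Ctop",onz(T,[443,237],.056));p("Btop",onz(T,[232,243],.056));p("Atop",onz(T,[338,167],.095))
for l in ["block_a_center","block_b_center","block_c_center","block_a"]:
  for s in (S,T): print(l,[(np.round(q["location"],1),round(q["p"],2)) for q in mark_of(s,l)])
for l in ["block_a","plate","pointer","handle"]:
  for s in (S,T): print(l,[(np.round(q["bbox"],1),round(q["p"],2)) for q in search_frame(s,l)])
E
```

```text
A [ 0.6517 -0.0041  0.0654]
B [0.4376 0.2908 0.0151]
hinge [0.7068 0.0083 0.0328]
ledge [0.6773 0.0067 0.0485]
handle [0.4309 0.0022 0.0584]
Ctop [ 0.4541 -0.3101  0.056 ]
Btop [0.4372 0.2831 0.056 ]
Atop [ 0.6455 -0.011   0.095 ]
block_a_center [(array([361. , 205.2]), 0.78)]
block_a_center [(array([335.9, 168.2]), 0.76)]
block_b_center [(array([258. , 165.3]), 0.55)]
block_b_center [(array([235.2, 243. ]), 0.71)]
block_c_center [(array([295.3, 351.5]), 0.94), (array([293.1, 310.1]), 0.9), (array([347.8, 347.4]), 0.64), (array([232.6, 348.8]), 0.62)]
block_c_center [(array([442.6, 203.9]), 0.79), (array([437. , 270.9]), 0.79), (array([411. , 234.2]), 0.63), (array([438.7, 236.9]), 0.51)]
block_a [(array([294.4, 359.7]), 0.74), (array([235.9, 357.9]), 0.72), (array([361.2, 215.9]), 0.68), (array([291.8, 314.3]), 0.58)]
block_a [(array([437.2, 234.3]), 0.85), (array([437.5, 205.2]), 0.82), (array([336.9, 171. ]), 0.73), (array([232.5, 243.6]), 0.73), (array([434.5, 269.2]), 0.57), (array([411.3, 239.5]), 0.53)]
block_a [(array([333.4, 326.7, 365.9, 372.1]), 0.88), (array([253.3, 155.4, 269.2, 174.2]), 0.87), (array([351.8, 192.4, 376.5, 223.9]), 0.84), (array([274.6, 332.1, 310.9, 379.7]), 0.73), (array([259.4, 189.8, 392.4, 256.3]), 0.73), (array([279.7, 292.5, 306.2, 324.2]), 0.63), (array([216.5, 325.9, 252.6, 372.3]), 0.55), (array([311.5, 242.7, 411.7, 258.1]), 0.46)]
block_a [(array([425.1, 259.5, 451. , 279.1]), 0.83), (array([432.3, 232.2, 448.4, 246.6]), 0.78), (array([329.2, 158.5, 345. , 179.1]), 0.72), (array([431.2, 196.9, 454.2, 217.3]), 0.62), (array([227.6, 236.7, 241.5, 253.9]), 0.51), (array([406.4, 229.5, 418.3, 244.3]), 0.49)]
plate [(array([259.2, 182.1, 395.6, 257.5]), 0.67)]
plate [(array([294.6, 152.5, 368.4, 250.7]), 0.79)]
pointer [(array([311. , 243. , 413.5, 257.9]), 0.74)]
pointer [(array([369.9, 148.8, 381.8, 214.8]), 0.51)]
handle []
handle [(array([314.2, 229.6, 356.7, 248.8]), 0.62)]
```

View pics/top0z.png

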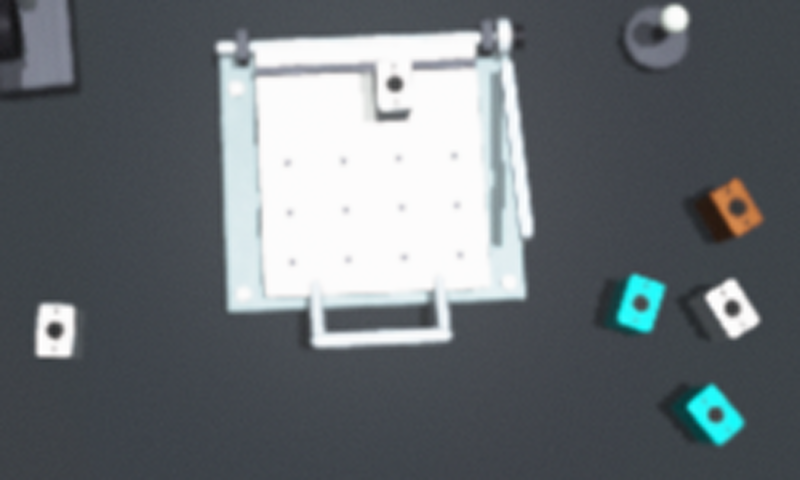

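View pics/side0z.png

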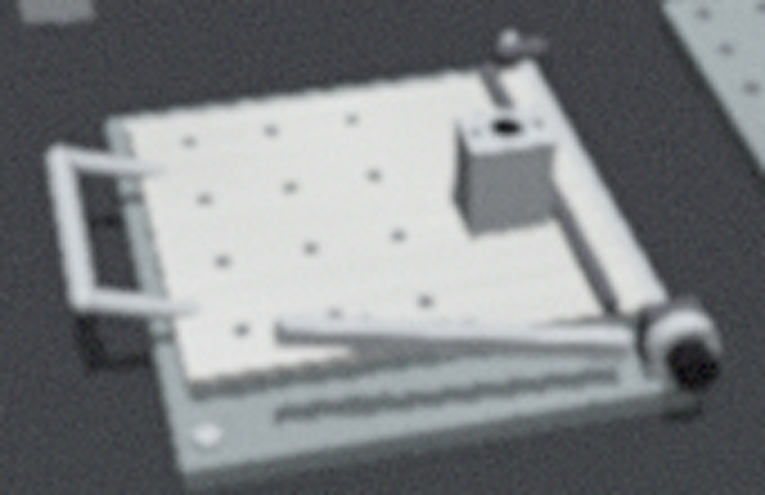

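```bash
cat >> h.py <<'E'
from scipy.spatial.transform import Rotation as Ro
def RY(psi,pitch=0.):
    # tool y along world yaw psi (deg), z down; pitch: extra rotation about horizontal axis perp. to tool y
    c,s=np.cos(np.radians(psi)),np.sin(np.radians(psi))
    return np.array([[-s,c,0],[c,s,0],[0,0,-1.]])
def go(pos,R):
    st=bot.state(); R0=np.array(st["ee_rot"]); d=R0.T@(np.array(pos)-st["tcp_pos"])*100
    dr=Ro.from_matrix(R0.T@R).as_rotvec()
    print("linear",np.round(d,2).tolist(),"dr",np.round(dr,4).tolist(),"clock",round(st["clock"],2))
def show():
    st=bot.state(); R=np.array(st["ee_rot"]); print("tcp",np.round(st["tcp_pos"],4),"yaw",round(np.degrees(np.arctan2(R[1,1],R[0,1])),2),"z",np.round(R[:,2],3),"F",np.round(st["contact_force"],1),"g",round(st["grip_width"],4),"t",round(st["clock"],2),"q",np.round(st["joint_pos"],2)); return st
E
python3 - <<'E'
from h import *
s=snapshot("wrist"); print(np.round(s["hand_eye"],3),s["mtx"],s["dist"]); save(s,"w0.png")
go([.40,.285,.25],RY(0))
E
```

```text
[[ 0.001 -0.962 -0.275  0.074]
 [ 1.     0.001 -0.    -0.   ]
 [ 0.    -0.275  0.962 -0.135]
 [ 0.     0.     0.     1.   ]] [[358.31254893   0.         324.02730875]
 [  0.         358.31254893 198.74303901]
 [  0.           0.           1.        ]] [-0.03205862  0.          0.          0.          0.        ]
linear [-26.13, -23.41, -0.13] dr [0.0, -0.0001, 1.18] clock 1.65
```

View pics/w0.png

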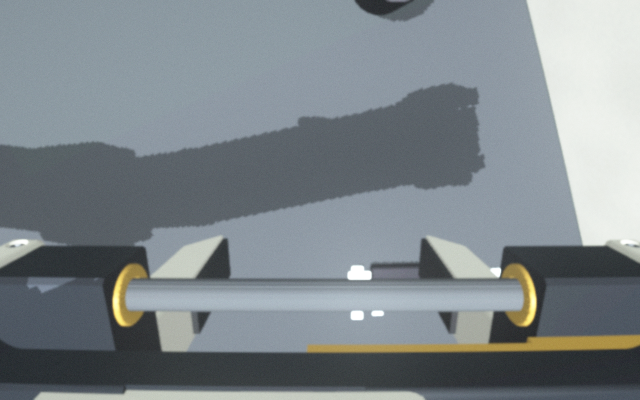

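Run:
```python
from h import *
go([.437,.215,.25],RY(0))
```

```text
linear [-32.22, -28.47, -0.13] dr [0.0, -0.0001, 1.18] clock 1.65
```

```bash
python3 -m crank '[{"dr":[0,0,1.18],"linear":[-32.2,-28.5,0],"fingers":-1},{"dr":[0,0,1.18],"linear":[-32.2,-28.5,0],"fingers":-1},{"dr":[0,0,1.18],"linear":[-32.2,-28.5,0],"fingers":-1},{"dr":[0,0,1.18],"linear":[-32.2,-28.5,0],"fingers":-1},{"dr":[0,0,1.18],"linear":[-32.2,-28.5,0],"fingers":-1},{"dr":[0,0,1.18],"linear":[-32.2,-28.5,0],"fingers":-1},{"dr":[0,0,1.18],"linear":[-32.2,-28.5,0],"fingers":-1},{"dr":[0,0,1.18],"linear":[-32.2,-28.5,0],"fingers":-1},{"dr":[0,0,1.18],"linear":[-32.2,-28.5,0],"fingers":-1},{"dr":[0,0,1.18],"linear":[-32.2,-28.5,0],"fingers":-1},{"dr":[0,0,1.18],"linear":[-32.2,-28.5,0],"fingers":-1},{"dr":[0,0,1.18],"linear":[-32.2,-28.5,0],"fingers":-1}]' 30
python3 - <<'E'
from h import *
st=show(); s=snapshot("wrist"); save(s,"w1.png")
E
```

```text
clock: 2.65
tcp_pos: [0.4389, 0.2101, 0.249]
ee_rot: [[0.008, 1.0, 0.001], [1.0, -0.008, -0.001], [-0.001, 0.001, -1.0]]
contact_force: [-0.3, 0.0, -0.3]
grip_width: 0.0921
tcp [0.4389 0.2101 0.249 ] yaw -0.46 z [ 0.001 -0.001 -1.   ] F [-0.3  0.  -0.3] g 0.0921 t 2.65 q [-0.44  0.18 -0.06  1.96  0.02  1.   -0.53]
```

View pics/w1.png

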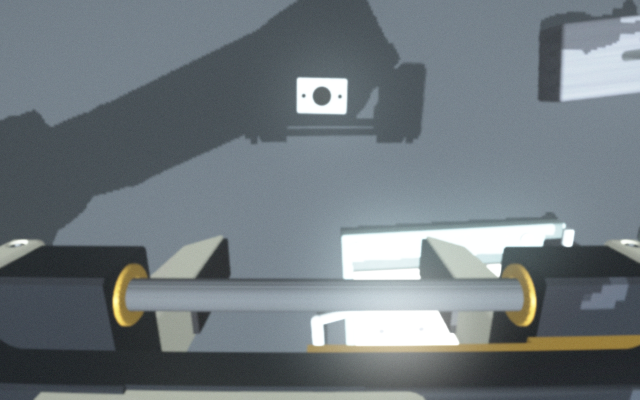

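```bash
cat >> h.py <<'E'
def top_rect(s,st,px,z,th=185,r=45):
    g=s["color"].min(2); m=(g>th).astype(np.uint8)
    m2=np.zeros_like(m); x,y=map(int,px); m2[max(0,y-r):y+r,max(0,x-r):x+r]=m[max(0,y-r):y+r,max(0,x-r):x+r]
    cs,_=cv2.findContours(m2,cv2.RETR_EXTERNAL,cv2.CHAIN_APPROX_NONE)
    c=max(cs,key=cv2.contourArea); c=c.reshape(-1,2)
    P=np.array([onz(s,q,z,st)[:2] for q in c.astype(float)])*1000
    (cx,cy),(w,h),a=cv2.minAreaRect(P.astype(np.float32))
    if w<h: w,h,a=h,w,a+90
    print("rect c",round(cx,1),round(cy,1),"size",round(w,1),round(h,1),"long axis yaw",round((a+90)%180-90,2),"n",len(c))
E
python3 - <<'E'
from h import *
st=bot.state(); s=snapshot("wrist")
print(s["color"][70:120:4,322].tolist()[:6], s["color"][60,322])
for th in (130,185): top_rect(s,st,[322,96],.056,th)
print(onz(s,[322,96],.056,st))
E
```

```text
[[93, 104, 109], [91, 103, 107], [92, 106, 111], [231, 239, 242], [255, 255, 255], [189, 200, 203]] [ 87  97 101]
rect c 437.8 284.4 size 45.3 31.8 long axis yaw -1.27 n 167
rect c 437.9 284.5 size 43.8 30.4 long axis yaw -1.65 n 162
[0.43645626 0.2874675  0.056     ]
```

Run:
```python
from h import *
go([.438,.2845,.12],RY(-1.4));go([.438,.2845,.039],RY(-1.4))
```

```text
linear [6.95, 0.11, 12.9] dr [0.0001, -0.0007, 0.0234] clock 2.75
linear [6.94, 0.11, 21.0] dr [0.0001, -0.0007, 0.0234] clock 2.75
```

```bash
python3 -m crank '[{"dr":[0,0,0.023],"linear":[6.95,0.1,8],"fingers":-1},{"dr":[0,0,0.023],"linear":[6.95,0.1,12],"fingers":-1},{"dr":[0,0,0.023],"linear":[6.95,0.1,12.9],"fingers":-1},{"dr":[0,0,0.023],"linear":[6.95,0.1,16],"fingers":-1},{"dr":[0,0,0.023],"linear":[6.95,0.1,19],"fingers":-1},{"dr":[0,0,0.023],"linear":[6.95,0.1,21],"fingers":-1},{"dr":[0,0,0.023],"linear":[6.95,0.1,21],"fingers":-1},{"dr":[0,0,0.023],"linear":[6.95,0.1,21],"fingers":1},{"dr":[0,0,0.023],"linear":[6.95,0.1,21],"fingers":1},{"dr":[0,0,0.023],"linear":[6.95,0.1,21],"fingers":1},{"dr":[0,0,0.023],"linear":[6.95,0.1,21],"fingers":1},{"dr":[0,0,0.023],"linear":[6.95,0.1,21],"fingers":1}]' 30
python3 - <<'E'
from h import *
st=show()
E
```

```text
clock: 3.75
tcp_pos: [0.4389, 0.285, 0.0404]
ee_rot: [[0.023, 1.0, 0.003], [1.0, -0.023, 0.002], [0.002, 0.003, -1.0]]
contact_force: [-0.4, 0.4, 0.3]
grip_width: 0.0631
tcp [0.4389 0.285  0.0404] yaw -1.33 z [ 0.003  0.002 -1.   ] F [-0.4  0.4  0.3] g 0.0631 t 3.75 q [-0.56  0.55 -0.08  2.01  0.08  0.58 -0.72]
```

```bash
python3 -m crank '[{"dr":[0,0,0],"linear":[0,0,0],"fingers":1},{"dr":[0,0,0],"linear":[0,0,0],"fingers":1},{"dr":[0,0,0],"linear":[0,0,0],"fingers":1},{"dr":[0,0,0],"linear":[0,0,0],"fingers":1},{"dr":[0,0,0],"linear":[0,0,-2],"fingers":1},{"dr":[0,0,0],"linear":[0,0,-5],"fingers":1},{"dr":[0,0,0],"linear":[0,0,-9],"fingers":1},{"dr":[0,0,0],"linear":[0,0,-13],"fingers":1},{"dr":[0,0,0],"linear":[0,0,-17],"fingers":1},{"dr":[0,0,0],"linear":[0,0,-20],"fingers":1},{"dr":[0,0,0],"linear":[0,0,-20],"fingers":1}]' 35
python3 - <<'E'
from h import *
st=show(); go([.61,-.08,.26],RY(0))
E
```

```text
clock: 4.67
tcp_pos: [0.4408, 0.2865, 0.2452]
ee_rot: [[0.023, 1.0, 0.009], [1.0, -0.023, 0.006], [0.007, 0.009, -1.0]]
contact_force: [1.6, 0.9, -3.0]
grip_width: 0.0437
tcp [0.4408 0.2865 0.2452] yaw -1.33 z [ 0.009  0.006 -1.   ] F [ 1.6  0.9 -3. ] g 0.0437 t 4.67 q [-0.54  0.25 -0.1   1.88  0.03  1.   -0.68]
linear [-36.24, 17.78, -1.55] dr [0.0091, -0.0064, -0.0232] clock 4.67
```

```bash
python3 -m crank '[{"dr":[0,0,-0.023],"linear":[-3,1.5,-0.5],"fingers":1},{"dr":[0,0,-0.023],"linear":[-7,3.5,-1],"fingers":1},{"dr":[0,0,-0.023],"linear":[-11,5.5,-1.5],"fingers":1},{"dr":[0,0,-0.023],"linear":[-15,7.5,-1.5],"fingers":1},{"dr":[0,0,-0.023],"linear":[-19,9.5,-1.5],"fingers":1},{"dr":[0,0,-0.023],"linear":[-23,11.5,-1.5],"fingers":1},{"dr":[0,0,-0.023],"linear":[-27,13.5,-1.5],"fingers":1},{"dr":[0,0,-0.023],"linear":[-31,15.5,-1.5],"fingers":1},{"dr":[0,0,-0.023],"linear":[-34,17,-1.5],"fingers":1},{"dr":[0,0,-0.023],"linear":[-36.2,17.8,-1.5],"fingers":1},{"dr":[0,0,-0.023],"linear":[-36.2,17.8,-1.5],"fingers":1},{"dr":[0,0,-0.023],"linear":[-36.2,17.8,-1.5],"fingers":1}]'
python3 - <<'E'
from h import *
snapshot("top");snapshot("top")
st=show(); s=snapshot("wrist"); save(s,"w2.png"); print(mark_of(s,"block_a_center")[:2],mark_of(s,"ledge")[:2])
E
```

```text
clock: 5.67
tcp_pos: [0.6064, -0.0857, 0.2515]
ee_rot: [[0.006, 1.0, -0.003], [1.0, -0.006, -0.001], [-0.001, -0.003, -1.0]]
contact_force: [-0.1, 0.7, -3.7]
grip_width: 0.0436
tcp [ 0.6063 -0.0807  0.2519] yaw 0.02 z [-0.003  0.001 -1.   ] F [-0.2 -0.1 -3.5] g 0.0435 t 5.77 q [ 0.    0.4   0.11  1.66 -0.05  1.09  0.13]
[{'location': [378.6, 102.6], 'p': 0.63}] [{'location': [397.1, 75.2], 'p': 0.78}]
```

View pics/w2.png

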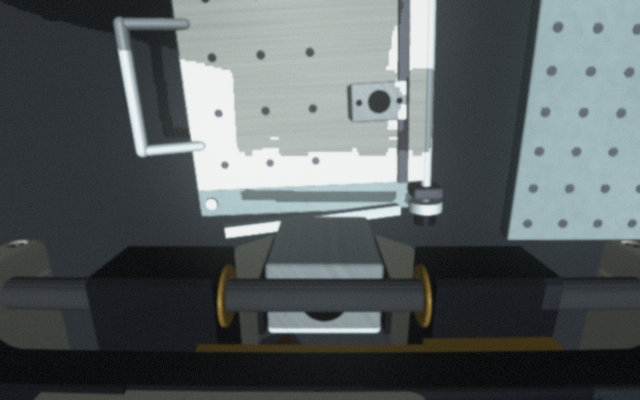

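Run:
```python
from h import *
a=cv2.imread("pics/w2.png")
cv2.imwrite("pics/w2z.png",cv2.resize(a[0:225,320:450],None,fx=2.6,fy=2.6,interpolation=cv2.INTER_CUBIC))
cv2.imwrite("pics/w2y.png",cv2.resize(a[70:135,330:450],None,fx=6.5,fy=6.5,interpolation=cv2.INTER_CUBIC))
```

```text
(no output)
```

View pics/w2y.png

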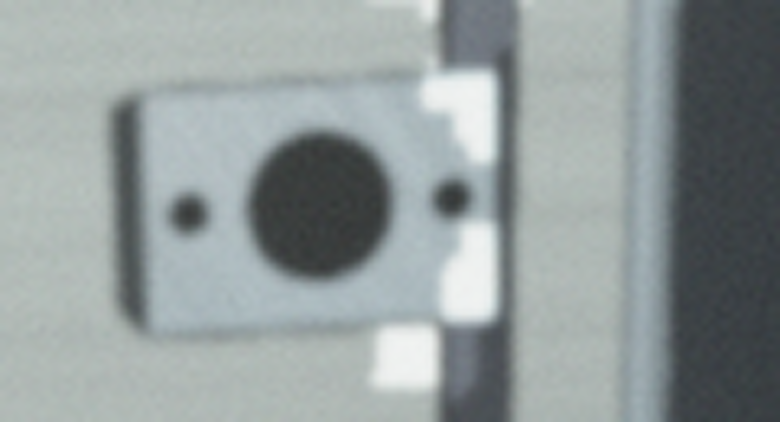

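View pics/w2z.png

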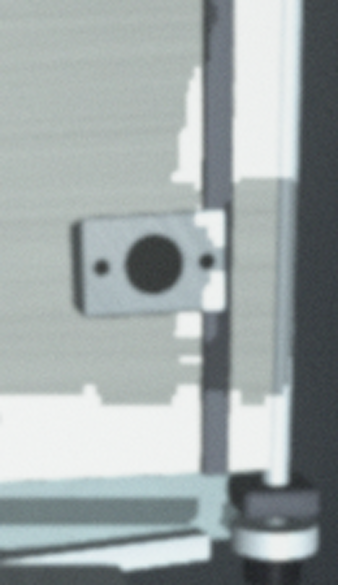

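Run:
```python
from h import *
st=bot.state(); s=snapshot("wrist")
P=np.array([onz(s,p,.095,st)[:2] for p in [(352.6,84.9),(406.5,80.8),(406.5,119.5),(353.1,121.5)]])*1000
print("A corners",P.round(1).tolist(),"c",P.mean(0).round(1))
for i in range(4):
    d=P[(i+1)%4]-P[i]; print(np.linalg.norm(d).round(1),np.degrees(np.arctan2(d[1],d[0])).round(1))
print("bore",onz(s,[330+319/6.5,70+205/6.5],.095,st)[:2])
print("dots",onz(s,[330+188/6.5,70+213/6.5],.095,st)[:2],onz(s,[330+452/6.5,70+199/6.5],.095,st)[:2])
for n,a,b,z in [("foot",(398.1,0),(397.7,181),.039),("back",(409.6,0),(407.7,181),.045)]:
    A=onz(s,a,z,st)*1000;B=onz(s,b,z,st)*1000; d=A-B; print(n,A.round(1),B.round(1),"yaw",np.degrees(np.arctan2(-d[0],d[1])).round(2))
# plate corners near handle: left edge of plate
for n,p,z in [("plateNearR",(195,186),.039),("plateNearTop",(174,8),.039),("handleL",(123,37),.055),("handleR",(141,142),.055)]:
    print(n,(onz(s,p,z,st)*1000).round(1))
```

```text
A corners [[629.0, 3.6], [671.1, 7.0], [672.9, -22.7], [630.1, -24.6]] c [650.8  -9.2]
42.2 4.6
29.8 -86.4
42.9 -177.5
28.2 92.2
bore [ 0.65026755 -0.0089254 ]
dots [ 0.634317   -0.00996565] [ 0.66647116 -0.00810481]
foot [671.7  77.8  39. ] [680.6 -86.4  39. ] yaw 3.09
back [680.6  76.5  45. ] [689.2 -85.   45. ] yaw 3.04
plateNearR [476.8 -92.3  39. ]
plateNearTop [472.4  71.3  39. ]
handleL [431.3  45.2  55. ]
handleR [435.7 -46.2  55. ]
```

Run:
```python
from h import *
go([.645,.025,.14],RY(3.1))
```

```text
linear [10.45, 3.83, 11.35] dr [-0.0006, -0.0008, -0.0513] clock 5.97
```

```bash
python3 -m crank '[{"dr":[0,0,-0.051],"linear":[3,1,1],"fingers":1},{"dr":[0,0,-0.051],"linear":[6,2,3],"fingers":1},{"dr":[0,0,-0.051],"linear":[9,3.2,6],"fingers":1},{"dr":[0,0,-0.051],"linear":[10.4,3.8,9],"fingers":1},{"dr":[0,0,-0.051],"linear":[10.4,3.8,11.3],"fingers":1},{"dr":[0,0,-0.051],"linear":[10.4,3.8,11.3],"fingers":1},{"dr":[0,0,-0.051],"linear":[10.4,3.8,11.3],"fingers":1},{"dr":[0,0,-0.051],"linear":[10.4,3.8,11.3],"fingers":1}]'
python3 - <<'E'
from h import *
show();snapshot("top");s=snapshot("side");show();go([.645,.025,.0815],RY(3.1)); save(s,"s1.png",(250,130,430,260),4)
E
```

```text
clock: 6.63
tcp_pos: [0.6462, 0.0215, 0.1423]
ee_rot: [[-0.05, 0.999, 0.002], [0.999, 0.05, -0.001], [-0.001, 0.002, -1.0]]
contact_force: [0.9, 0.3, -1.3]
grip_width: 0.0439
tcp [0.6462 0.0215 0.1423] yaw 2.88 z [ 0.002 -0.001 -1.   ] F [ 0.9  0.3 -1.3] g 0.0439 t 6.63 q [-0.12  0.57  0.06  1.66 -0.04  0.91  0.01]
tcp [0.647  0.0212 0.1434] yaw 2.83 z [ 0.004 -0.    -1.   ] F [ 0.8 -0.8 -2.2] g 0.0435 t 6.73 q [-0.12  0.57  0.06  1.66 -0.04  0.91  0.01]
linear [0.39, -0.21, 6.19] dr [0.0042, 0.0005, -0.0047] clock 6.73
```

View pics/s1.png

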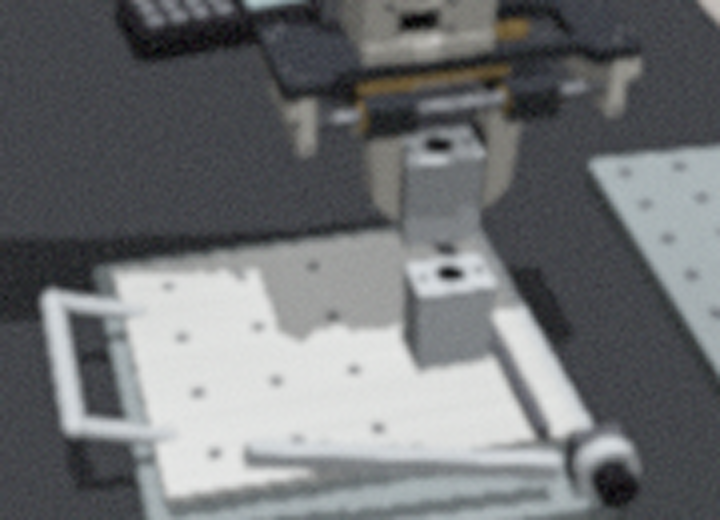

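```bash
python3 -m crank '[{"dr":[0,0,-0.005],"linear":[0.4,-0.2,0],"fingers":1},{"dr":[0,0,-0.005],"linear":[0.4,-0.2,1.5],"fingers":1},{"dr":[0,0,-0.005],"linear":[0.4,-0.2,3],"fingers":1},{"dr":[0,0,-0.005],"linear":[0.4,-0.2,4.5],"fingers":1},{"dr":[0,0,-0.005],"linear":[0.4,-0.2,5.5],"fingers":1},{"dr":[0,0,-0.005],"linear":[0.4,-0.2,5.9],"fingers":1},{"dr":[0,0,-0.005],"linear":[0.4,-0.2,5.9],"fingers":1},{"dr":[0,0,-0.005],"linear":[0.4,-0.2,5.9],"fingers":1}]'
python3 - <<'E'
from h import *
show();snapshot("top");show()
E
```

```text
clock: 7.4
tcp_pos: [0.6437, 0.0261, 0.0824]
ee_rot: [[-0.056, 0.998, 0.001], [0.998, 0.056, 0.0], [0.0, 0.001, -1.0]]
contact_force: [-0.9, 0.4, -3.1]
grip_width: 0.0439
tcp [0.6437 0.0261 0.0824] yaw 3.2 z [ 0.001  0.    -1.   ] F [-0.9  0.4 -3.1] g 0.0439 t 7.4 q [-0.12  0.65  0.06  1.69 -0.05  0.8   0.01]
tcp [0.644  0.0262 0.0828] yaw 3.2 z [ 0.002  0.    -1.   ] F [ 0.2 -0.6 -3. ] g 0.0435 t 7.45 q [-0.12  0.65  0.06  1.69 -0.05  0.8   0.01]
```

```bash
python3 -m crank '[{"dr":[0,0,0],"linear":[0,0,0.15],"fingers":1},{"dr":[0,0,0],"linear":[0,0,0.3],"fingers":1},{"dr":[0,0,0],"linear":[0,0,0.3],"fingers":1},{"dr":[0,0,0],"linear":[0,0,0.3],"fingers":1}]'; python3 -m crank '[{"dr":[0,0,0],"linear":[0,0,0.1],"fingers":1},{"dr":[0,0,0],"linear":[0,0,0.1],"fingers":1},{"dr":[0,0,0],"linear":[0,0,0.1],"fingers":1}]'
```

```text
clock: 7.78
tcp_pos: [0.6432, 0.0263, 0.0789]
ee_rot: [[-0.056, 0.998, 0.0], [0.998, 0.056, 0.0], [0.0, 0.0, -1.0]]
contact_force: [-0.2, -0.3, -3.3]
grip_width: 0.0436
clock: 8.03
tcp_pos: [0.6434, 0.0263, 0.0782]
ee_rot: [[-0.056, 0.998, 0.0], [0.998, 0.056, 0.0], [0.0, 0.0, -1.0]]
contact_force: [-0.8, 0.3, 1.8]
grip_width: 0.0438
```

```bash
python3 -m crank '[{"dr":[0,0,0],"linear":[-0.1,0,-0.02],"fingers":1},{"dr":[0,0,0],"linear":[-0.2,0,-0.02],"fingers":1},{"dr":[0,0,0],"linear":[-0.3,0,-0.02],"fingers":1},{"dr":[0,0,0],"linear":[-0.3,0,-0.02],"fingers":1}]';  python3 -m crank '[{"dr":[0,0,0],"linear":[-0.1,0,0],"fingers":1},{"dr":[0,0,0],"linear":[-0.1,0,0],"fingers":1}]'; python3 -m crank '[{"dr":[0,0,0],"linear":[-0.05,0,0],"fingers":1},{"dr":[0,0,0],"linear":[-0.1,0,0],"fingers":1}]'
python3 - <<'E'
from h import *
s=snapshot("side"); save(s,"s2.png",(310,170,430,260),6)
s=snapshot("top"); save(s,"t2.png",(280,130,400,220),6);show()
E
```

```text
clock: 8.37
tcp_pos: [0.6438, 0.0236, 0.0782]
ee_rot: [[-0.056, 0.998, 0.001], [0.998, 0.056, 0.001], [0.0, 0.001, -1.0]]
contact_force: [0.3, 2.3, 1.1]
grip_width: 0.0441
clock: 8.53
tcp_pos: [0.6438, 0.0225, 0.0782]
ee_rot: [[-0.056, 0.998, 0.001], [0.998, 0.056, 0.0], [0.0, 0.001, -1.0]]
contact_force: [0.4, 1.2, 2.1]
grip_width: 0.0438
clock: 8.7
tcp_pos: [0.6438, 0.0218, 0.0782]
ee_rot: [[-0.056, 0.998, 0.001], [0.998, 0.056, 0.001], [0.001, 0.001, -1.0]]
contact_force: [-0.2, 2.8, 2.1]
grip_width: 0.0439
tcp [0.6438 0.0216 0.0782] yaw 3.22 z [ 0.001  0.    -1.   ] F [0.5 4.  3.5] g 0.0438 t 8.8 q [-0.11  0.65  0.05  1.69 -0.05  0.8   0.02]
```

View pics/s2.png

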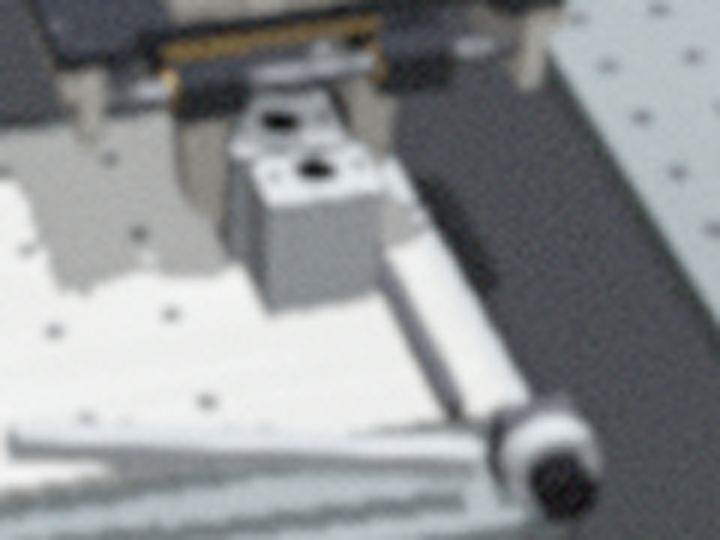

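```bash
python3 -m crank '[{"dr":[0,0,0],"linear":[0.03,0.1,-0.01],"fingers":1},{"dr":[0,0,0],"linear":[0.03,0.2,-0.01],"fingers":1},{"dr":[0,0,0],"linear":[0.03,0.3,-0.01],"fingers":1},{"dr":[0,0,0],"linear":[0.03,0.4,-0.01],"fingers":1},{"dr":[0,0,0],"linear":[0.03,0.4,-0.01],"fingers":1}]';  python3 -m crank '[{"dr":[0,0,0],"linear":[0,0.1,0],"fingers":1},{"dr":[0,0,0],"linear":[0,0.1,0],"fingers":1}]'; python3 -m crank '[{"dr":[0,0,0],"linear":[0,0.1,0],"fingers":1},{"dr":[0,0,0],"linear":[0,0.1,0],"fingers":1}]'
```

```text
clock: 9.22
tcp_pos: [0.6454, 0.0212, 0.0782]
ee_rot: [[-0.056, 0.998, -0.004], [0.998, 0.056, -0.001], [-0.0, -0.004, -1.0]]
contact_force: [-7.0, 1.5, 10.1]
grip_width: 0.0439
clock: 9.38
tcp_pos: [0.6464, 0.021, 0.0782]
ee_rot: [[-0.056, 0.998, -0.004], [0.998, 0.056, -0.001], [-0.001, -0.005, -1.0]]
contact_force: [-7.0, 0.7, 10.6]
grip_width: 0.0441
clock: 9.55
tcp_pos: [0.6474, 0.0209, 0.0783]
ee_rot: [[-0.055, 0.998, -0.004], [0.998, 0.055, -0.001], [-0.001, -0.004, -1.0]]
contact_force: [-6.7, 1.2, 10.2]
grip_width: 0.0441
```

```bash
python3 -m crank '[{"dr":[0,0,0],"linear":[0,0.1,-0.03],"fingers":1},{"dr":[0,0,0],"linear":[0,0.1,-0.03],"fingers":1}]'; python3 -m crank '[{"dr":[0,0,0],"linear":[0,0.1,0],"fingers":1},{"dr":[0,0,0],"linear":[0,0.1,0],"fingers":1}]'; python3 -m crank '[{"dr":[0,0,0],"linear":[0,0.1,0],"fingers":1},{"dr":[0,0,0],"linear":[0,0.1,0],"fingers":1}]'
python3 - <<'E'
from h import *
s=snapshot("side"); save(s,"s3.png",(310,170,430,260),6)
E
```

```text
clock: 9.72
tcp_pos: [0.6489, 0.0207, 0.0782]
ee_rot: [[-0.055, 0.998, -0.003], [0.998, 0.055, -0.001], [-0.001, -0.003, -1.0]]
contact_force: [-5.4, 0.3, 5.9]
grip_width: 0.0438
clock: 9.88
tcp_pos: [0.6496, 0.0206, 0.0783]
ee_rot: [[-0.055, 0.998, -0.004], [0.998, 0.055, -0.001], [-0.001, -0.004, -1.0]]
contact_force: [-5.4, -0.1, 6.2]
grip_width: 0.044
clock: 10.05
tcp_pos: [0.6506, 0.0206, 0.0782]
ee_rot: [[-0.055, 0.998, -0.004], [0.998, 0.055, -0.002], [-0.001, -0.004, -1.0]]
contact_force: [-5.0, 0.3, 6.8]
grip_width: 0.044
```

View pics/s3.png

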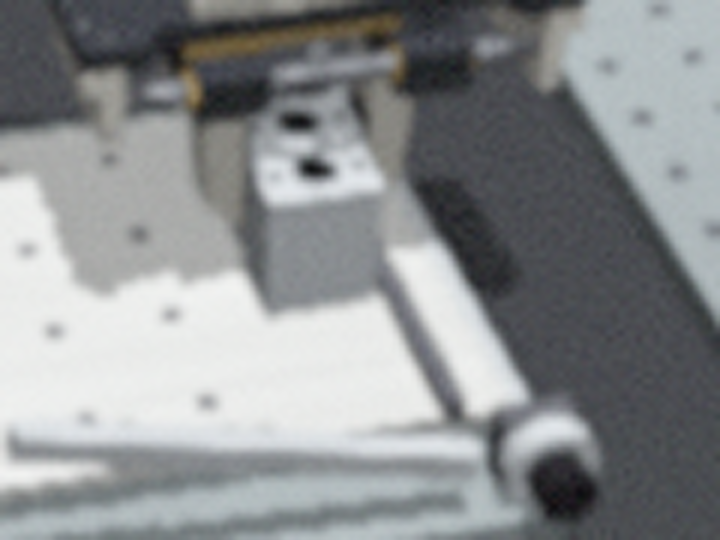

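```bash
python3 -m crank '[{"dr":[0,0,0],"linear":[0,0.1,0],"fingers":1},{"dr":[0,0,0],"linear":[0,0.1,0],"fingers":1}]'; python3 -m crank '[{"dr":[0,0,0],"linear":[0,0.1,0],"fingers":1},{"dr":[0,0,0],"linear":[0,0.1,0],"fingers":1}]'
```

```text
clock: 10.27
tcp_pos: [0.6512, 0.0205, 0.0783]
ee_rot: [[-0.055, 0.998, -0.005], [0.998, 0.055, -0.002], [-0.001, -0.005, -1.0]]
contact_force: [-6.4, 0.2, 8.8]
grip_width: 0.044
clock: 10.43
tcp_pos: [0.6513, 0.0205, 0.0783]
ee_rot: [[-0.055, 0.998, -0.007], [0.998, 0.055, -0.002], [-0.001, -0.007, -1.0]]
contact_force: [-9.3, 0.4, 11.8]
grip_width: 0.0435
```

```bash
python3 -m crank '[{"dr":[0,0,0],"linear":[0,-0.05,-0.04],"fingers":1},{"dr":[0,0,0],"linear":[0,-0.05,-0.04],"fingers":-1},{"dr":[0,0,0],"linear":[0,-0.05,-0.04],"fingers":-1},{"dr":[0,0,0],"linear":[0,-0.05,-0.04],"fingers":-1},{"dr":[0,0,0],"linear":[0,-0.05,-0.04],"fingers":-1},{"dr":[0,0,0],"linear":[0,-0.05,-2],"fingers":-1},{"dr":[0,0,0],"linear":[0,-0.05,-6],"fingers":-1},{"dr":[0,0,0],"linear":[0,-0.05,-10],"fingers":-1},{"dr":[0,0,0],"linear":[0,-0.05,-14],"fingers":-1},{"dr":[0,0,0],"linear":[0,-0.05,-16],"fingers":-1}]'
python3 - <<'E'
from h import *
show(); go([.61,-.08,.25],RY(0)); go([.454,-.37,.25],RY(-55))
E
```

```text
clock: 11.27
tcp_pos: [0.6564, 0.0219, 0.2441]
ee_rot: [[-0.056, 0.998, 0.007], [0.998, 0.056, 0.0], [-0.0, 0.007, -1.0]]
contact_force: [1.0, 0.4, 0.6]
grip_width: 0.0916
tcp [0.6564 0.0219 0.2441] yaw 3.19 z [ 0.007  0.    -1.   ] F [1.  0.4 0.6] g 0.0916 t 11.27 q [-0.12  0.48  0.07  1.56 -0.04  1.1   0.01]
linear [-9.92, -5.2, -0.63] dr [0.0075, -0.0, 0.0557] clock 11.27
linear [-38.0, -22.39, -0.75] dr [0.0069, -0.0036, 1.0157] clock 11.27
```

Run:
```python
from h import *
go([.49,-.365,.25],RY(30.5))
```

```text
linear [-37.7, -18.77, -0.72] dr [0.0073, 0.002, -0.4766] clock 11.27
```

```bash
python3 -m crank '[{"dr":[0.007,0,-0.477],"linear":[-37.7,-18.8,-0.7],"fingers":-1},{"dr":[0.007,0,-0.477],"linear":[-37.7,-18.8,-0.7],"fingers":-1},{"dr":[0.007,0,-0.477],"linear":[-37.7,-18.8,-0.7],"fingers":-1},{"dr":[0.007,0,-0.477],"linear":[-37.7,-18.8,-0.7],"fingers":-1},{"dr":[0.007,0,-0.477],"linear":[-37.7,-18.8,-0.7],"fingers":-1},{"dr":[0.007,0,-0.477],"linear":[-37.7,-18.8,-0.7],"fingers":-1},{"dr":[0.007,0,-0.477],"linear":[-37.7,-18.8,-0.7],"fingers":-1},{"dr":[0.007,0,-0.477],"linear":[-37.7,-18.8,-0.7],"fingers":-1},{"dr":[0.007,0,-0.477],"linear":[-37.7,-18.8,-0.7],"fingers":-1},{"dr":[0.007,0,-0.477],"linear":[-37.7,-18.8,-0.7],"fingers":-1},{"dr":[0.007,0,-0.477],"linear":[-37.7,-18.8,-0.7],"fingers":-1},{"dr":[0.007,0,-0.477],"linear":[-37.7,-18.8,-0.7],"fingers":-1}]'
python3 - <<'E'
from h import *
snapshot("side");st=show(); s=snapshot("wrist"); save(s,"w3.png")
E
```

```text
clock: 12.27
tcp_pos: [0.4843, -0.3698, 0.2454]
ee_rot: [[-0.501, 0.865, -0.008], [0.865, 0.501, -0.004], [-0.0, -0.009, -1.0]]
contact_force: [0.2, 0.2, -0.4]
grip_width: 0.092
tcp [ 0.4862 -0.3667  0.2452] yaw 30.31 z [-0.007 -0.002 -1.   ] F [0.5 0.9 0.2] g 0.0918 t 12.32 q [ 0.51  0.4   0.11  1.67 -0.04  1.07  1.17]
```

View pics/w3.png

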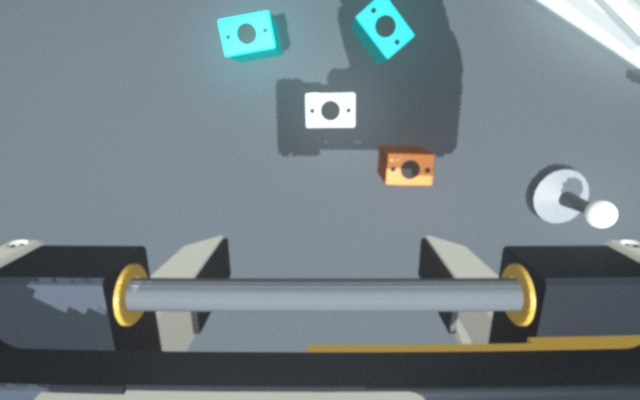

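Run:
```python
from h import *
st=show(); s=snapshot("wrist")
for th in (130,185): top_rect(s,st,[331,110],.056,th,r=34)
print(onz(s,[331,110],.056,st))
```

```text
tcp [ 0.4874 -0.3646  0.2451] yaw 30.5 z [-0.007 -0.001 -1.   ] F [-0.4  0.9 -0.2] g 0.0921 t 12.37 q [ 0.51  0.4   0.11  1.67 -0.04  1.07  1.17]
rect c 457.8 -310.9 size 46.0 31.9 long axis yaw 30.58 n 167
rect c 457.7 -310.9 size 44.3 30.1 long axis yaw 30.58 n 163
[ 0.45986601 -0.30793687  0.056     ]
```

Run:
```python
from h import *
show();go([.4577,-.3109,.12],RY(30.6));go([.4577,-.3109,.0390],RY(30.6))
```

```text
tcp [ 0.4881 -0.3635  0.2451] yaw 30.62 z [-0.006 -0.001 -1.   ] F [0.5 0.6 0.6] g 0.0921 t 12.42 q [ 0.51  0.4   0.11  1.67 -0.04  1.07  1.17]
linear [6.05, 0.13, 12.52] dr [-0.006, -0.0023, 0.0004] clock 12.42
linear [6.03, 0.18, 20.62] dr [-0.006, -0.0023, 0.0004] clock 12.42
```

```bash
python3 -m crank '[{"dr":[-0.004,0,0],"linear":[3,0,4],"fingers":-1},{"dr":[-0.004,0,0],"linear":[5.98,0,8],"fingers":-1},{"dr":[-0.004,0,0],"linear":[5.98,0,12],"fingers":-1},{"dr":[-0.004,0,0],"linear":[5.98,0,12.5],"fingers":-1},{"dr":[-0.004,0,0],"linear":[5.98,0,12.5],"fingers":-1},{"dr":[-0.004,0,0],"linear":[5.98,0,12.5],"fingers":-1},{"dr":[-0.004,0,0],"linear":[5.98,0,12.5],"fingers":-1}]'
python3 - <<'E'
from h import *
show();go([.4577,-.3109,.0390],RY(30.6))
E
```

```text
clock: 13.0
tcp_pos: [0.4581, -0.3137, 0.122]
ee_rot: [[-0.51, 0.86, -0.001], [0.86, 0.51, -0.001], [-0.001, -0.001, -1.0]]
contact_force: [1.3, -0.3, 0.3]
grip_width: 0.0917
tcp [ 0.4581 -0.3137  0.122 ] yaw 30.63 z [-0.001 -0.001 -1.   ] F [ 1.3 -0.3  0.3] g 0.0917 t 13.0 q [ 0.48  0.46  0.09  1.91 -0.05  0.78  1.13]
linear [0.27, 0.11, 8.29] dr [-0.0012, 0.0008, 0.0006] clock 13.0
```

```bash
python3 -m crank '[{"dr":[0,0,0],"linear":[0.2,0.05,3],"fingers":-1},{"dr":[0,0,0],"linear":[0.2,0.05,6],"fingers":-1},{"dr":[0,0,0],"linear":[0.2,0.05,8.3],"fingers":-1},{"dr":[0,0,0],"linear":[0.2,0.05,8.3],"fingers":-1},{"dr":[0,0,0],"linear":[0.2,0.05,8.3],"fingers":-1},{"dr":[0,0,0],"linear":[0.2,0.05,8.3],"fingers":1},{"dr":[0,0,0],"linear":[0.2,0.05,8.3],"fingers":1},{"dr":[0,0,0],"linear":[0.2,0.05,8.3],"fingers":1},{"dr":[0,0,0],"linear":[0.2,0.05,8.3],"fingers":1},{"dr":[0,0,0],"linear":[0.2,0.05,8.3],"fingers":1},{"dr":[0,0,0],"linear":[0.2,0.05,8.3],"fingers":1},{"dr":[0,0,0],"linear":[0.2,0.05,8.3],"fingers":1}]'; python3 -m crank '[{"dr":[0,0,0],"linear":[0,0,0],"fingers":1},{"dr":[0,0,0],"linear":[0,0,0],"fingers":1},{"dr":[0,0,0],"linear":[0,0,0],"fingers":1}]'
python3 - <<'E'
from h import *
show();go([.60,-.11,.24],RY(3.1))
E
```

```text
clock: 14.0
tcp_pos: [0.4553, -0.3116, 0.0376]
ee_rot: [[-0.508, 0.861, -0.003], [0.861, 0.508, -0.0], [0.001, -0.003, -1.0]]
contact_force: [0.5, -0.4, 0.3]
grip_width: 0.0496
clock: 14.25
tcp_pos: [0.4559, -0.3114, 0.0376]
ee_rot: [[-0.508, 0.861, -0.002], [0.861, 0.508, -0.0], [0.001, -0.002, -1.0]]
contact_force: [0.9, 1.3, 2.0]
grip_width: 0.0441
tcp [ 0.4559 -0.3114  0.0376] yaw 30.56 z [-0.002 -0.    -1.   ] F [0.9 1.3 2. ] g 0.0441 t 14.25 q [ 0.49  0.6   0.07  1.94 -0.07  0.61  1.14]
linear [10.04, 22.61, -20.27] dr [-0.0023, -0.0007, 0.4792] clock 14.25
```

```bash
python3 -m crank '[{"dr":[0,0,0],"linear":[0,0,-2],"fingers":1},{"dr":[0,0,0],"linear":[0,0,-5],"fingers":1},{"dr":[0,0,0],"linear":[0,0,-9],"fingers":1},{"dr":[0,0,0],"linear":[0,0,-13],"fingers":1},{"dr":[0,0,0.05],"linear":[1,2,-16],"fingers":1},{"dr":[0,0,0.15],"linear":[2.5,5,-18],"fingers":1},{"dr":[0,0,0.25],"linear":[4,9,-18],"fingers":1},{"dr":[0,0,0.35],"linear":[6,13,-18],"fingers":1},{"dr":[0,0,0.42],"linear":[7.5,17,-18],"fingers":1},{"dr":[0,0,0.479],"linear":[9,20,-18],"fingers":1},{"dr":[0,0,0.479],"linear":[10,22.6,-18],"fingers":1},{"dr":[0,0,0.479],"linear":[10,22.6,-18],"fingers":1}]'
python3 -m crank '[{"dr":[0,0,0],"linear":[0,0,0],"fingers":1},{"dr":[0,0,0],"linear":[0,0,0],"fingers":1}]'
python3 - <<'E'
from h import *
show();s=snapshot("wrist");save(s,"w4.png");go([.648,-.045,.145],RY(3.1))
E
```

```text
clock: 15.25
tcp_pos: [0.6026, -0.1013, 0.2156]
ee_rot: [[-0.064, 0.998, -0.003], [0.998, 0.064, 0.005], [0.005, -0.003, -1.0]]
contact_force: [1.0, 1.9, -3.3]
grip_width: 0.0438
clock: 15.42
tcp_pos: [0.5982, -0.1113, 0.2156]
ee_rot: [[-0.054, 0.999, -0.007], [0.999, 0.054, -0.001], [-0.0, -0.007, -1.0]]
contact_force: [0.2, -0.9, -3.6]
grip_width: 0.0438
tcp [ 0.5982 -0.1113  0.2156] yaw 3.09 z [-0.007 -0.001 -1.   ] F [ 0.2 -0.9 -3.6] g 0.0438 t 15.42 q [ 0.06  0.43  0.1   1.7  -0.05  1.02  0.23]
linear [6.47, 5.38, 7.06] dr [-0.0061, 0.0006, -0.0019] clock 15.47
```

View pics/w4.png

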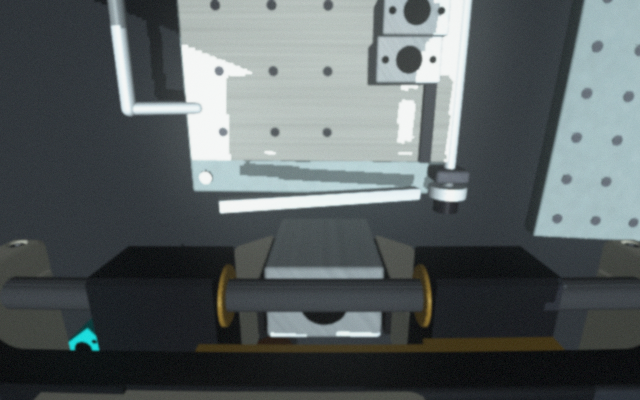

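Run:
```python
from h import *
a=cv2.imread("pics/w4.png")
cv2.imwrite("pics/w4z.png",cv2.resize(a[0:95,365:465],None,fx=6,fy=6,interpolation=cv2.INTER_CUBIC))
```

```text
(no output)
```

View pics/w4z.png

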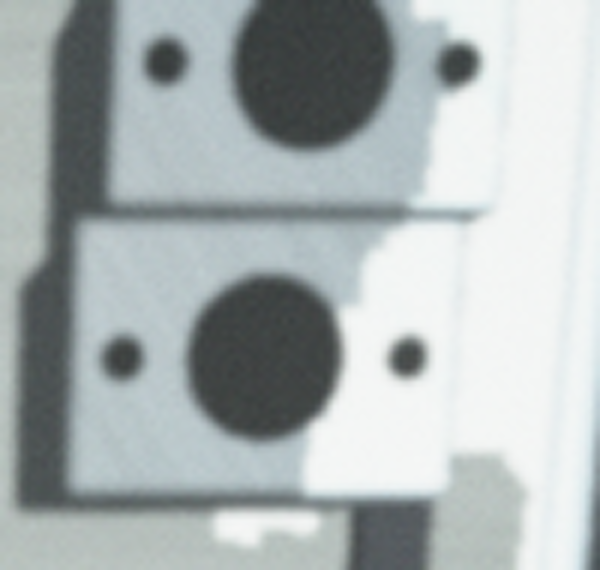

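Run:
```python
from h import *
st=show();s=snapshot("wrist")
f=lambda x,y:(onz(s,(365+x/6,y/6),.095,st)[:2]*1000).round(1)
print("Abore",f(265,357),"Adots",f(122,358),f(407,358),"Acorners",f(75,218),f(460,218),f(448,492),f(67,492),"Bdots",f(165,61),f(458,63),"Bcorn",f(107,203),f(493,203))
go([.648,-.046,.145],RY(3.1))
```

```text
tcp [ 0.5981 -0.1123  0.2159] yaw 2.99 z [-0.006 -0.001 -1.   ] F [ 0.3 -1.4 -3.5] g 0.0437 t 15.47 q [ 0.06  0.43  0.11  1.7  -0.05  1.02  0.23]
Abore [649.6 -11.4] Adots [633.6 -12.4] [665.5 -10.6] Acorners [627.    1.8] [669.5   4.3] [672.1 -24.6] [628.7 -27.1] Bdots [635.3  18.2] [667.2  20. ] Bcorn [630.4   3.6] [673.    6.1]
linear [6.41, 5.35, 7.09] dr [-0.0054, 0.0006, -0.0028] clock 15.52
```

```bash
python3 -m crank '[{"dr":[-0.005,0,-0.002],"linear":[2,2,0],"fingers":1},{"dr":[-0.005,0,-0.002],"linear":[4.5,4,1],"fingers":1},{"dr":[-0.005,0,-0.002],"linear":[6.3,5.35,4],"fingers":1},{"dr":[-0.005,0,-0.002],"linear":[6.3,5.35,7],"fingers":1},{"dr":[-0.005,0,-0.002],"linear":[6.3,5.35,7],"fingers":1},{"dr":[-0.005,0,-0.002],"linear":[6.3,5.35,7],"fingers":1},{"dr":[-0.005,0,-0.002],"linear":[6.3,5.35,7],"fingers":1},{"dr":[-0.005,0,-0.002],"linear":[6.3,5.35,7],"fingers":1}]'
python3 - <<'E'
from h import *
show();go([.648,-.046,.078],RY(3.1))
E
```

```text
clock: 16.18
tcp_pos: [0.6507, -0.047, 0.1492]
ee_rot: [[-0.053, 0.999, 0.005], [0.999, 0.053, -0.001], [-0.001, 0.005, -1.0]]
contact_force: [0.1, -0.6, -4.2]
grip_width: 0.044
tcp [ 0.6507 -0.047   0.1492] yaw 3.05 z [ 0.005 -0.001 -1.   ] F [ 0.1 -0.6 -4.2] g 0.044 t 16.18 q [-0.03  0.57  0.08  1.64 -0.05  0.92  0.13]
linear [0.12, -0.3, 7.12] dr [0.0054, 0.001, -0.0009] clock 16.18
```

```bash
python3 -m crank '[{"dr":[0.003,0,0],"linear":[0.1,-0.3,2],"fingers":1},{"dr":[0.003,0,0],"linear":[0.1,-0.3,4],"fingers":1},{"dr":[0.003,0,0],"linear":[0.1,-0.3,5.5],"fingers":1},{"dr":[0.003,0,0],"linear":[0.1,-0.3,6.5],"fingers":1},{"dr":[0.003,0,0],"linear":[0.1,-0.3,6.8],"fingers":1},{"dr":[0.003,0,0],"linear":[0.1,-0.3,6.8],"fingers":1},{"dr":[0.003,0,0],"linear":[0.1,-0.3,6.8],"fingers":1},{"dr":[0.003,0,0],"linear":[0.1,-0.3,6.8],"fingers":1}]'
python3 -m crank '[{"dr":[0,0,0],"linear":[0,0,0.15],"fingers":1},{"dr":[0,0,0],"linear":[0,0,0.15],"fingers":1},{"dr":[0,0,0],"linear":[0,0,0.15],"fingers":1}]'
```

```text
clock: 16.85
tcp_pos: [0.6477, -0.0442, 0.0804]
ee_rot: [[-0.056, 0.998, 0.001], [0.998, 0.056, 0.0], [-0.0, 0.001, -1.0]]
contact_force: [-0.3, -0.2, -3.1]
grip_width: 0.0438
clock: 17.1
tcp_pos: [0.6467, -0.0439, 0.0777]
ee_rot: [[-0.056, 0.998, -0.001], [0.998, 0.056, 0.0], [0.0, -0.001, -1.0]]
contact_force: [0.5, 0.0, -4.0]
grip_width: 0.0434
```

```bash
python3 -m crank '[{"dr":[0,0,0],"linear":[0,0,0.08],"fingers":1},{"dr":[0,0,0],"linear":[0,0,0.08],"fingers":1},{"dr":[0,0,0],"linear":[0,0,0.08],"fingers":1}]';python3 -m crank '[{"dr":[0,0,0],"linear":[0,0,0.06],"fingers":1},{"dr":[0,0,0],"linear":[0,0,0.06],"fingers":1}]'
```

```text
clock: 17.35
tcp_pos: [0.6467, -0.0439, 0.0766]
ee_rot: [[-0.056, 0.998, -0.001], [0.998, 0.056, 0.0], [0.0, -0.001, -1.0]]
contact_force: [0.1, -0.3, -2.4]
grip_width: 0.0435
clock: 17.52
tcp_pos: [0.6468, -0.0439, 0.0766]
ee_rot: [[-0.056, 0.998, -0.001], [0.998, 0.056, 0.0], [0.0, -0.001, -1.0]]
contact_force: [-1.9, -0.7, 3.7]
grip_width: 0.0438
```

Contact with the plate. Slide toward A, then the ledge.

```bash
python3 -m crank '[{"dr":[0,0,0],"linear":[0.1,0,-0.03],"fingers":1},{"dr":[0,0,0],"linear":[0.2,0,-0.03],"fingers":1},{"dr":[0,0,0],"linear":[0.2,0,-0.03],"fingers":1}]';python3 -m crank '[{"dr":[0,0,0],"linear":[0.05,0,0],"fingers":1},{"dr":[0,0,0],"linear":[0.1,0,0],"fingers":1},{"dr":[0,0,0],"linear":[0.1,0,0],"fingers":1}]'
```

```text
clock: 17.77
tcp_pos: [0.6469, -0.0429, 0.0767]
ee_rot: [[-0.055, 0.998, -0.0], [0.998, 0.055, -0.001], [-0.001, -0.0, -1.0]]
contact_force: [-0.8, -2.9, 2.9]
grip_width: 0.044
clock: 18.02
tcp_pos: [0.6469, -0.0416, 0.0766]
ee_rot: [[-0.056, 0.998, 0.0], [0.998, 0.056, -0.001], [-0.001, -0.0, -1.0]]
contact_force: [-0.2, -4.0, 4.1]
grip_width: 0.044
```

```bash
python3 -m crank '[{"dr":[0,0,0],"linear":[0.1,0,-0.02],"fingers":1},{"dr":[0,0,0],"linear":[0.1,0,-0.02],"fingers":1}]'; python3 -m crank '[{"dr":[0,0,0],"linear":[-0.03,0.2,0],"fingers":1},{"dr":[0,0,0],"linear":[-0.03,0.4,0],"fingers":1},{"dr":[0,0,0],"linear":[-0.03,0.5,0],"fingers":1},{"dr":[0,0,0],"linear":[-0.03,0.5,0],"fingers":1}]'
python3 - <<'E'
from h import *
show(); s=snapshot("side"); save(s,"s4.png",(310,170,430,260),6)
E
```

```text
clock: 18.18
tcp_pos: [0.6467, -0.0398, 0.0767]
ee_rot: [[-0.056, 0.998, -0.0], [0.998, 0.056, 0.0], [0.0, -0.0, -1.0]]
contact_force: [0.8, -3.1, 2.9]
grip_width: 0.0437
clock: 18.52
tcp_pos: [0.6483, -0.0396, 0.0767]
ee_rot: [[-0.056, 0.998, -0.008], [0.998, 0.056, 0.001], [0.001, -0.008, -1.0]]
contact_force: [-10.0, -2.5, 14.2]
grip_width: 0.0439
tcp [ 0.6483 -0.0396  0.0767] yaw 3.22 z [-0.008  0.001 -1.   ] F [-10.   -2.5  14.2] g 0.0439 t 18.52 q [-0.03  0.67  0.07  1.67 -0.06  0.81  0.12]
```

View pics/s4.png

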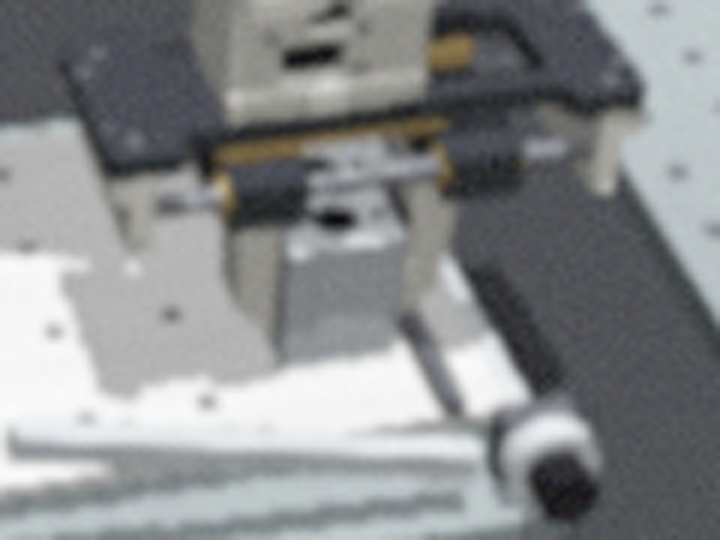

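```bash
python3 -m crank '[{"dr":[0,0,0],"linear":[0,0.1,-0.06],"fingers":1},{"dr":[0,0,0],"linear":[0,0.2,-0.06],"fingers":1},{"dr":[0,0,0],"linear":[0,0.2,-0.06],"fingers":1}]'; python3 -m crank '[{"dr":[0,0,0],"linear":[0,0.1,-0.02],"fingers":1},{"dr":[0,0,0],"linear":[0,0.2,-0.02],"fingers":1},{"dr":[0,0,0],"linear":[0,0.2,-0.02],"fingers":1}]'
```

```text
clock: 18.82
tcp_pos: [0.6504, -0.0394, 0.0767]
ee_rot: [[-0.056, 0.998, -0.007], [0.998, 0.056, 0.001], [0.001, -0.007, -1.0]]
contact_force: [-8.1, -1.6, 9.6]
grip_width: 0.0439
clock: 19.07
tcp_pos: [0.6525, -0.0393, 0.0767]
ee_rot: [[-0.056, 0.998, -0.007], [0.998, 0.056, 0.001], [0.001, -0.007, -1.0]]
contact_force: [-6.7, -1.4, 8.3]
grip_width: 0.0439
```

```bash
python3 -m crank '[{"dr":[0,0,0],"linear":[0,0.1,-0.02],"fingers":1},{"dr":[0,0,0],"linear":[0,0.1,-0.02],"fingers":1}]'; python3 -m crank '[{"dr":[0,0,0],"linear":[0,0.1,-0.01],"fingers":1},{"dr":[0,0,0],"linear":[0,0.1,-0.01],"fingers":1}]';python3 -m crank '[{"dr":[0,0,0],"linear":[0,0.1,0],"fingers":1},{"dr":[0,0,0],"linear":[0,0.1,0],"fingers":1}]'
```

```text
clock: 19.23
tcp_pos: [0.6536, -0.0392, 0.0767]
ee_rot: [[-0.056, 0.998, -0.007], [0.998, 0.056, 0.001], [0.001, -0.007, -1.0]]
contact_force: [-5.5, -2.0, 6.0]
grip_width: 0.0439
clock: 19.4
tcp_pos: [0.654, -0.0392, 0.0767]
ee_rot: [[-0.056, 0.998, -0.008], [0.998, 0.056, 0.001], [0.001, -0.008, -1.0]]
contact_force: [-8.1, -2.8, 7.6]
grip_width: 0.0443
clock: 19.57
tcp_pos: [0.6541, -0.0392, 0.0768]
ee_rot: [[-0.056, 0.998, -0.01], [0.998, 0.056, 0.001], [0.001, -0.01, -1.0]]
contact_force: [-11.1, -1.5, 10.8]
grip_width: 0.0442
```

```bash
python3 -m crank '[{"dr":[0,0,0],"linear":[0,-0.15,-0.05],"fingers":1},{"dr":[0,0,0],"linear":[0,-0.15,-0.05],"fingers":-1},{"dr":[0,0,0],"linear":[0,-0.15,-0.05],"fingers":-1},{"dr":[0,0,0],"linear":[0,-0.15,-0.05],"fingers":-1},{"dr":[0,0,0],"linear":[0,-0.15,-0.05],"fingers":-1},{"dr":[0,0,0],"linear":[0,-0.15,-2],"fingers":-1},{"dr":[0,0,0],"linear":[0,-0.15,-5],"fingers":-1},{"dr":[0,0,0],"linear":[0,-0.15,-8],"fingers":-1},{"dr":[0,0,0],"linear":[0,-0.15,-12],"fingers":-1},{"dr":[0,0,0],"linear":[-4,-4,-15],"fingers":-1},{"dr":[0,0,0],"linear":[-7,-4,-17],"fingers":-1},{"dr":[0,0,0],"linear":[-7,-4,-17],"fingers":-1}]'
python3 -m crank '[{"dr":[0,0,0],"linear":[0,0,0],"fingers":-1},{"dr":[0,0,0],"linear":[0,0,0],"fingers":-1}]'
python3 - <<'E'
from h import *
st=show(); s=snapshot("wrist"); save(s,"w5.png",(280,0,480,150),4)
E
```

```text
clock: 20.57
tcp_pos: [0.6228, -0.118, 0.2523]
ee_rot: [[-0.051, 0.999, 0.005], [0.999, 0.051, -0.004], [-0.004, 0.004, -1.0]]
contact_force: [0.8, -2.1, 0.8]
grip_width: 0.092
clock: 20.73
tcp_pos: [0.6229, -0.1124, 0.2483]
ee_rot: [[-0.054, 0.999, 0.001], [0.999, 0.054, 0.0], [0.0, 0.001, -1.0]]
contact_force: [0.2, 0.2, -0.2]
grip_width: 0.0915
tcp [ 0.6229 -0.1124  0.2483] yaw 3.1 z [ 0.001  0.    -1.   ] F [ 0.2  0.2 -0.2] g 0.0915 t 20.73 q [ 0.06  0.44  0.11  1.61 -0.05  1.09  0.23]
```

View pics/w5.png

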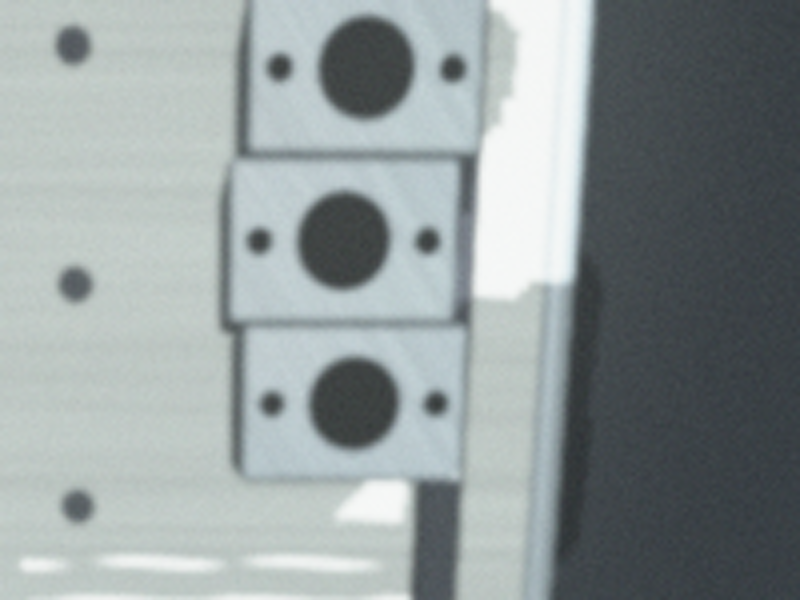

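Run:
```python
from h import *
st=bot.state(); s=snapshot("wrist")
for n,x,y in [("B",366,68),("A",344,240),("C",354,403)]: print(n,(onz(s,(280+x/4,y/4),.095,st)[:2]*1000).round(1))
show();go([.6495,-.0095,.13],RY(3.2));go([.6495,-.0095,.078],RY(3.2))
```

```text
B [650.1  22. ]
A [648.6  -8.1]
C [653.2 -37.7]
tcp [ 0.6225 -0.1097  0.2465] yaw 3.32 z [-0.002  0.002 -1.   ] F [ 0.6 -0.   0.7] g 0.0918 t 20.83 q [ 0.06  0.44  0.1   1.61 -0.05  1.09  0.23]
linear [9.82, 3.3, 11.66] dr [-0.0022, -0.0019, 0.0021] clock 20.83
linear [9.81, 3.31, 16.86] dr [-0.0022, -0.0019, 0.0021] clock 20.83
```

```bash
python3 -m crank '[{"dr":[0,0,0],"linear":[4,1.5,0],"fingers":-1},{"dr":[0,0,0],"linear":[7,3,3],"fingers":-1},{"dr":[0,0,0],"linear":[9.7,3.3,7],"fingers":-1},{"dr":[0,0,0],"linear":[9.7,3.3,10.5],"fingers":-1},{"dr":[0,0,0],"linear":[9.7,3.3,11],"fingers":-1},{"dr":[0,0,0],"linear":[9.7,3.3,11],"fingers":-1},{"dr":[0,0,0],"linear":[9.7,3.3,11],"fingers":-1}]'
python3 - <<'E'
from h import *
show();go([.6495,-.0095,.078],RY(3.2))
E
```

```text
clock: 21.42
tcp_pos: [0.6498, -0.0135, 0.1373]
ee_rot: [[-0.056, 0.998, -0.003], [0.998, 0.056, -0.001], [-0.0, -0.003, -1.0]]
contact_force: [0.3, 0.4, 1.3]
grip_width: 0.092
tcp [ 0.6498 -0.0135  0.1373] yaw 3.21 z [-0.003 -0.001 -1.   ] F [0.3 0.4 1.3] g 0.092 t 21.42 q [-0.07  0.58  0.07  1.65 -0.05  0.91  0.07]
linear [0.4, 0.01, 5.93] dr [-0.0027, 0.0004, 0.0002] clock 21.42
```

```bash
python3 -m crank '[{"dr":[0,0,0],"linear":[0.2,0,0],"fingers":-1},{"dr":[0,0,0],"linear":[0.2,0,2],"fingers":-1},{"dr":[0,0,0],"linear":[0.2,0,4],"fingers":-1},{"dr":[0,0,0],"linear":[0.2,0,5.7],"fingers":-1},{"dr":[0,0,0],"linear":[0.2,0,5.7],"fingers":-1},{"dr":[0,0,0],"linear":[0.2,0,5.7],"fingers":-1}]'
python3 - <<'E'
from h import *
show();s=snapshot("side"); save(s,"s5.png",(310,170,430,260),6)
E
```

```text
clock: 21.92
tcp_pos: [0.6505, -0.012, 0.082]
ee_rot: [[-0.055, 0.999, 0.0], [0.999, 0.055, -0.0], [-0.0, 0.0, -1.0]]
contact_force: [1.5, -0.5, 0.3]
grip_width: 0.092
tcp [ 0.6505 -0.012   0.082 ] yaw 3.13 z [ 0. -0. -1.] F [ 1.5 -0.5  0.3] g 0.092 t 21.92 q [-0.07  0.66  0.06  1.68 -0.05  0.81  0.07]
```

View pics/s5.png

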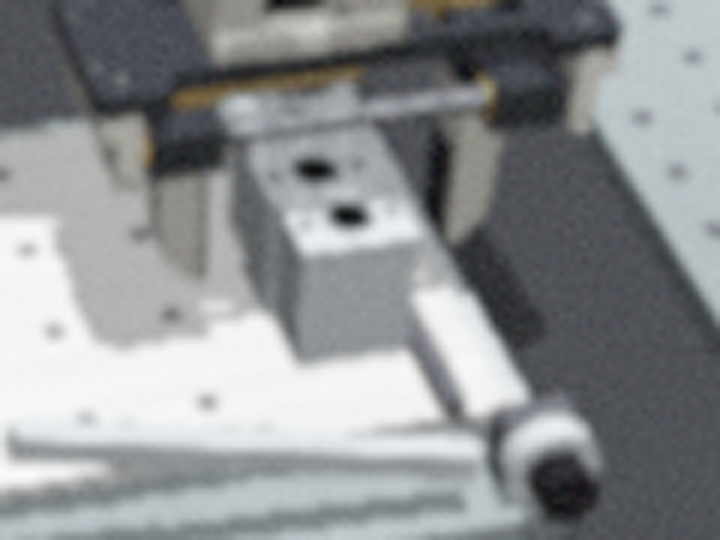

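```bash
python3 -m crank '[{"dr":[0,0,0],"linear":[0.15,0.1,0.1],"fingers":1},{"dr":[0,0,0],"linear":[0.15,0.1,0.1],"fingers":1},{"dr":[0,0,0],"linear":[0.15,0.1,0.1],"fingers":1},{"dr":[0,0,0],"linear":[0.15,0.1,0.1],"fingers":1},{"dr":[0,0,0],"linear":[0.15,0.1,0.1],"fingers":1},{"dr":[0,0,0],"linear":[0.15,0.1,0.1],"fingers":1},{"dr":[0,0,0],"linear":[0.15,0.1,0.1],"fingers":1},{"dr":[0,0,0],"linear":[0.15,0.1,0.1],"fingers":1},{"dr":[0,0,0],"linear":[0.15,0.1,0.1],"fingers":1},{"dr":[0,0,0],"linear":[0.15,0.1,0.1],"fingers":1},{"dr":[0,0,0],"linear":[0.15,0.1,0.1],"fingers":1}]' 20
python3 -m crank '[{"dr":[0,0,0],"linear":[0,0.1,0],"fingers":1},{"dr":[0,0,0],"linear":[0,0.1,0],"fingers":1}]';python3 -m crank '[{"dr":[0,0,0],"linear":[0,0.1,0],"fingers":1},{"dr":[0,0,0],"linear":[0,0.1,0],"fingers":1}]'
```

```text
clock: 22.88
tcp_pos: [0.6502, -0.0095, 0.0794]
ee_rot: [[-0.056, 0.998, -0.002], [0.998, 0.056, 0.0], [0.0, -0.002, -1.0]]
contact_force: [-2.0, -0.1, 1.6]
grip_width: 0.0437
clock: 23.05
tcp_pos: [0.6508, -0.0095, 0.0794]
ee_rot: [[-0.056, 0.998, -0.003], [0.998, 0.056, 0.0], [0.0, -0.003, -1.0]]
contact_force: [-5.0, -0.4, 5.2]
grip_width: 0.044
clock: 23.22
tcp_pos: [0.6522, -0.0093, 0.0794]
ee_rot: [[-0.056, 0.998, -0.002], [0.998, 0.056, 0.0], [0.0, -0.002, -1.0]]
contact_force: [-4.7, -0.3, 4.2]
grip_width: 0.044
```

```bash
python3 -m crank '[{"dr":[0,0,0],"linear":[0,0.1,0],"fingers":1},{"dr":[0,0,0],"linear":[0,0.1,0],"fingers":1}]';python3 -m crank '[{"dr":[0,0,0],"linear":[0,0.1,0],"fingers":1},{"dr":[0,0,0],"linear":[0,0.1,0],"fingers":1}]';python3 -m crank '[{"dr":[0,0,0],"linear":[0,0.05,0],"fingers":1},{"dr":[0,0,0],"linear":[0,0.05,0],"fingers":1}]'
```

```text
clock: 23.38
tcp_pos: [0.6525, -0.0094, 0.0794]
ee_rot: [[-0.056, 0.998, -0.004], [0.998, 0.056, 0.0], [0.0, -0.004, -1.0]]
contact_force: [-5.4, 0.3, 5.6]
grip_width: 0.0439
clock: 23.55
tcp_pos: [0.6526, -0.0094, 0.0794]
ee_rot: [[-0.056, 0.998, -0.006], [0.998, 0.056, 0.0], [0.0, -0.006, -1.0]]
contact_force: [-8.9, 0.1, 8.7]
grip_width: 0.0438
clock: 23.72
tcp_pos: [0.6527, -0.0094, 0.0794]
ee_rot: [[-0.056, 0.998, -0.006], [0.998, 0.056, 0.0], [0.0, -0.006, -1.0]]
contact_force: [-10.5, 0.4, 9.0]
grip_width: 0.044
```

```bash
python3 -m crank '[{"dr":[0,0,0],"linear":[0,-0.15,-0.03],"fingers":1},{"dr":[0,0,0],"linear":[0,-0.15,-0.03],"fingers":-1},{"dr":[0,0,0],"linear":[0,-0.15,-0.03],"fingers":-1},{"dr":[0,0,0],"linear":[0,-0.15,-0.03],"fingers":-1},{"dr":[0,0,0],"linear":[0,-0.15,-0.03],"fingers":-1},{"dr":[0,0,0],"linear":[0,-0.15,-2],"fingers":-1},{"dr":[0,0,0],"linear":[0,-0.15,-5],"fingers":-1},{"dr":[0,0,0],"linear":[0,-0.15,-8],"fingers":-1},{"dr":[0,0,0],"linear":[-2,-2,-12],"fingers":-1},{"dr":[0,0,0],"linear":[-6,-4,-15],"fingers":-1},{"dr":[0,0,0],"linear":[-10,-7,-17],"fingers":-1},{"dr":[0,0,0],"linear":[-10,-9,-17],"fingers":-1}]' 30
python3 -m crank '[{"dr":[0,0,0],"linear":[0,0,0],"fingers":-1},{"dr":[0,0,0],"linear":[0,0,0],"fingers":-1},{"dr":[0,0,0],"linear":[0,0,0],"fingers":-1}]'
python3 - <<'E'
from h import *
st=show(); s=snapshot("wrist"); save(s,"w6.png"); save(s,"w6z.png",(320,0,520,150),4)
E
```

```text
clock: 24.72
tcp_pos: [0.5751, -0.116, 0.252]
ee_rot: [[-0.055, 0.998, 0.006], [0.998, 0.055, -0.002], [-0.003, 0.006, -1.0]]
contact_force: [0.6, -1.4, 0.7]
grip_width: 0.0919
clock: 24.97
tcp_pos: [0.5733, -0.1125, 0.2493]
ee_rot: [[-0.056, 0.998, 0.0], [0.998, 0.056, 0.001], [0.001, 0.0, -1.0]]
contact_force: [-0.4, 0.1, -0.4]
grip_width: 0.0919
tcp [ 0.5733 -0.1125  0.2493] yaw 3.2 z [ 0.     0.001 -1.   ] F [-0.4  0.1 -0.4] g 0.0919 t 24.97 q [ 0.06  0.35  0.11  1.74 -0.04  1.06  0.24]
```

View pics/w6.png

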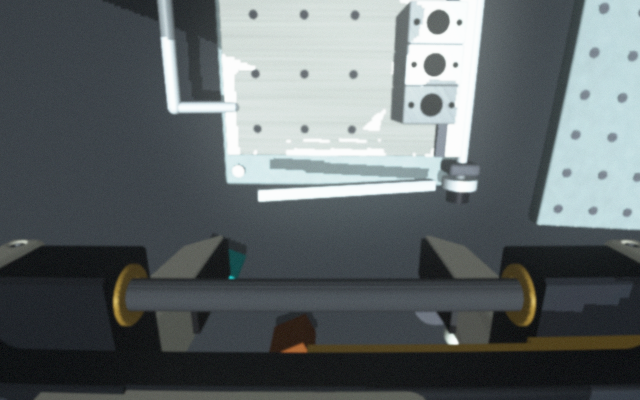

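View pics/w6z.png

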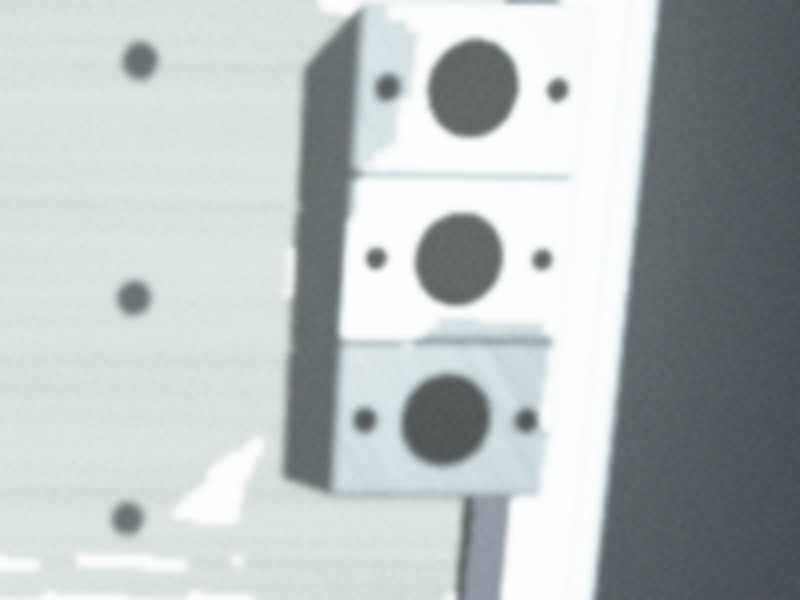

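```bash
cat > ov.py <<'E'
from h import *
import sys
th=np.radians(3.15); ex=np.array([np.cos(th),np.sin(th),0]); ey=np.array([-np.sin(th),np.cos(th),0]); ez=np.array([0,0,1.])
foot=np.array([.6747,-.0087,0]) # point on foot line
def H(ym): # hinge mid, ym: offset along ey from A's line
    return foot+ .030*ex + ym*ey+np.array([0,0,.035])
def P(h,x,y,z,a): # plate coords: x toward hinge(neg to handle), rotated a
    # -x direction rises
    X=np.array([x*np.cos(a)+z*np.sin(a), 0, -x*np.sin(a)+z*np.cos(a)])
    return h+X[0]*ex+y*ey+X[2]*ez
def box(h,x0,x1,y0,y1,z0,z1,a):
    return np.array([P(h,x,y,z,a) for x in (x0,x1) for y in (y0,y1) for z in (z0,z1)])
E=[(0,1),(2,3),(4,5),(6,7),(0,2),(1,3),(4,6),(5,7),(0,4),(1,5),(2,6),(3,7)]
def draw(img,s,X,st,k,off,col):
    p=(proj(s,X,st)-off)*k+k/2
    for i,j in E: cv2.line(img,tuple(int(v*16) for v in p[i]),tuple(int(v*16) for v in p[j]),col,1,cv2.LINE_AA,4)
def over(s,st,name,crop,k,h,angs,pa=0.):
    im=cv2.resize(np.ascontiguousarray(s["color"][crop[1]:crop[3],crop[0]:crop[2],::-1]),None,fx=k,fy=k,interpolation=cv2.INTER_CUBIC)
    off=np.array(crop[:2])
    draw(im,s,box(h,-.230,0,-.1,.1,-.004,.004,pa),st,k,off,(0,200,0))
    draw(im,s,box(h,-.040,-.030,-.1,.1,.004,.010,pa),st,k,off,(255,0,255))
    draw(im,s,box(h,-.277,-.265,-.055,.055,.014,.026,pa),st,k,off,(255,128,0))
    for a,c in angs: draw(im,s,box(h,-.2,0,-.132,-.122,-.006,.006,a),st,k,off,c)
    cv2.imwrite("pics/"+name,im)
E
python3 - <<'E'
from ov import *
st=bot.state(); w=snapshot("wrist"); s=snapshot("side")
save(s,"s6.png",(250,170,430,280),4.4)
h=H(.02)
over(w,st,"o1.png",(140,0,500,220),2.2,h,[(.35,(0,0,255))])
over(s,None,"o2.png",(250,170,430,280),4.4,h,[(.35,(0,0,255))])
E
```

```text
(no output)
```

View pics/o1.png

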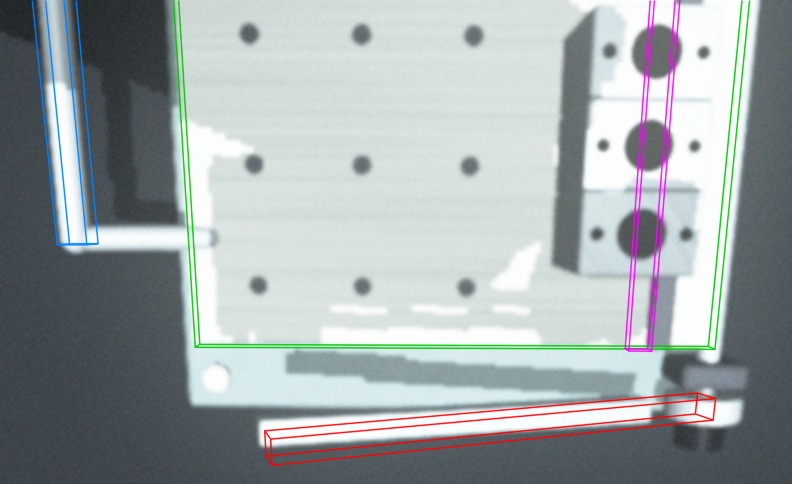

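View pics/o2.png

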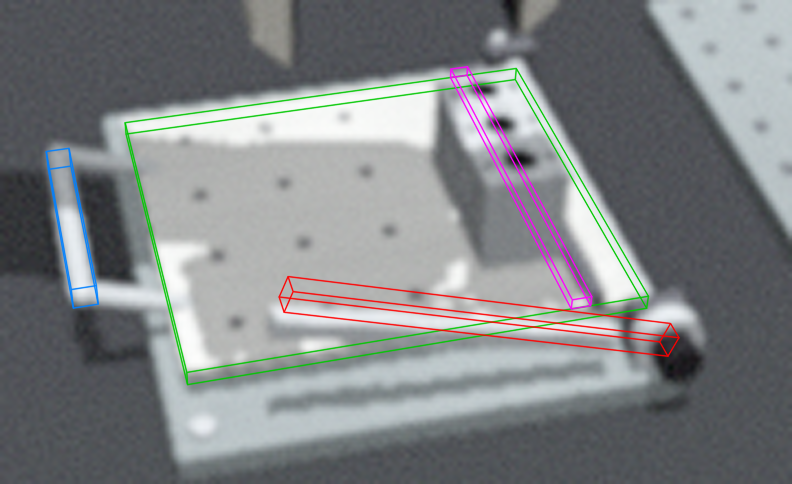

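```bash
sed -i 's/box(h,-.040,-.030/box(h,-.030,-.020/' ov.py
python3 - <<'E'
from ov import *
st=bot.state(); w=snapshot("wrist"); s=snapshot("side")
h=H(.0195)
over(w,st,"o3.png",(140,80,420,220),2.8,h,[(.26,(0,0,255)),(.30,(255,0,0))])
over(s,None,"o4.png",(300,220,420,270),6.6,h,[(.26,(0,0,255)),(.30,(255,0,0))])
E
```

```text
(no output)
```

View pics/o3.png

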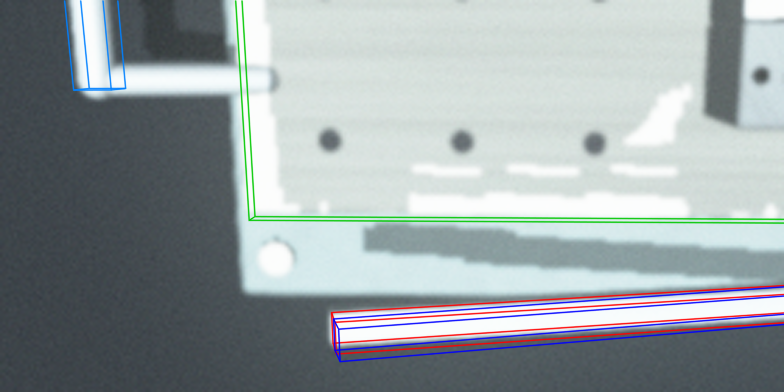

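View pics/o4.png

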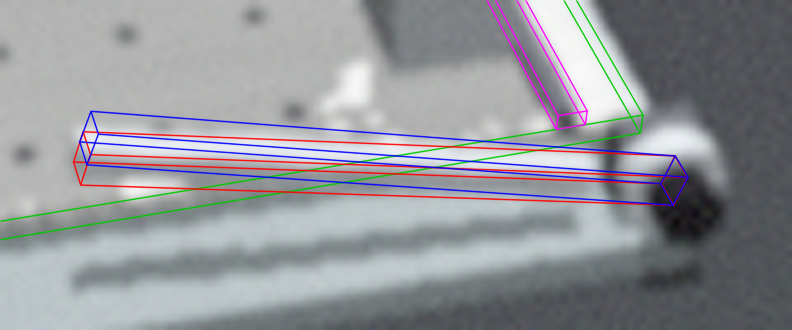

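Run:
```python
from ov import *
h=H(.0195); hm=P(h,-.271,0,.020,0); print("hinge",h,"handle",hm)
show();go([hm[0],hm[1],.13],RY(3.15))
```

```text
hinge [0.70358314 0.01241904 0.035     ] handle [ 0.4329926  -0.00247246  0.055     ]
tcp [ 0.5732 -0.1116  0.2481] yaw 3.34 z [-0.002  0.001 -1.   ] F [ 0.1  0.5 -0.5] g 0.0917 t 25.22 q [ 0.06  0.35  0.11  1.74 -0.04  1.06  0.24]
linear [11.7, -13.33, 11.85] dr [-0.0022, -0.0007, 0.0033] clock 25.22
```

```bash
python3 -m crank '[{"dr":[0,0,0.003],"linear":[3,-4,1],"fingers":0.39},{"dr":[0,0,0.003],"linear":[5,-7,3],"fingers":0.39},{"dr":[0,0,0.003],"linear":[8,-10,6],"fingers":0.39},{"dr":[0,0,0.003],"linear":[10,-13.3,9],"fingers":0.39},{"dr":[0,0,0.003],"linear":[11.7,-13.3,11.8],"fingers":0.39},{"dr":[0,0,0.003],"linear":[11.7,-13.3,11.8],"fingers":0.39},{"dr":[0,0,0.003],"linear":[11.7,-13.3,11.8],"fingers":0.39},{"dr":[0,0,0.003],"linear":[11.7,-13.3,11.8],"fingers":0.39},{"dr":[0,0,0.003],"linear":[11.7,-13.3,11.8],"fingers":0.39},{"dr":[0,0,0.003],"linear":[11.7,-13.3,11.8],"fingers":0.39}]'
python3 - <<'E'
from ov import *
h=H(.0195); hm=P(h,-.271,0,.020,0)
st=show(); go([hm[0],hm[1],.058],RY(3.15)); w=snapshot("wrist"); save(w,"w7.png");save(snapshot("side"),"s7.png",(220,150,400,280),4.4)
E
```

```text
clock: 26.05
tcp_pos: [0.4353, -0.0043, 0.1323]
ee_rot: [[-0.052, 0.999, 0.002], [0.999, 0.052, -0.0], [-0.0, 0.002, -1.0]]
contact_force: [0.2, 0.1, 1.2]
grip_width: 0.0305
tcp [ 0.4353 -0.0043  0.1323] yaw 2.97 z [ 0.002 -0.    -1.   ] F [0.2 0.1 1.2] g 0.0305 t 26.05 q [-0.09  0.26  0.04  2.18 -0.02  0.7   0.02]
linear [0.19, -0.23, 7.43] dr [0.0018, 0.0001, -0.0031] clock 26.05
```

View pics/w7.png

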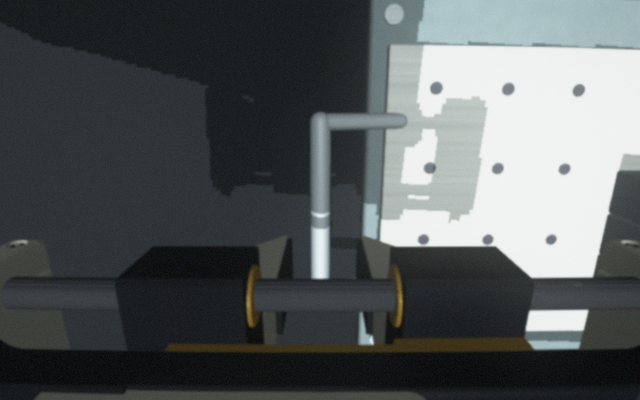

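View pics/s7.png

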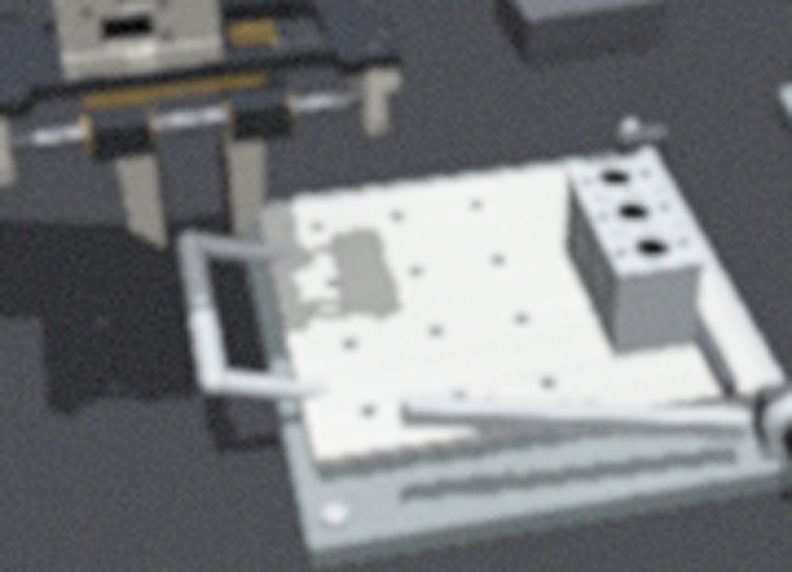

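```bash
python3 -m crank '[{"dr":[0,0,-0.003],"linear":[0.1,-0.2,2],"fingers":0.39},{"dr":[0,0,-0.003],"linear":[0.1,-0.2,4],"fingers":0.39},{"dr":[0,0,-0.003],"linear":[0.1,-0.2,6],"fingers":0.39},{"dr":[0,0,-0.003],"linear":[0.1,-0.2,7.2],"fingers":0.39},{"dr":[0,0,-0.003],"linear":[0.1,-0.2,7.2],"fingers":0.39},{"dr":[0,0,-0.003],"linear":[0.1,-0.2,7.2],"fingers":0.39}]'; python3 -m crank '[{"dr":[0,0,0],"linear":[0,0,0],"fingers":0.39},{"dr":[0,0,0],"linear":[0,0,0],"fingers":0.39}]'
python3 - <<'E'
from ov import *
h=H(.0195); hm=P(h,-.271,0,.020,0)
show();go([hm[0],hm[1],.058],RY(3.15))
E
```

```text
clock: 26.65
tcp_pos: [0.4312, -0.0031, 0.0591]
ee_rot: [[-0.055, 0.998, -0.002], [0.998, 0.055, -0.0], [0.0, -0.002, -1.0]]
contact_force: [-0.2, 0.0, -0.3]
grip_width: 0.028
clock: 26.82
tcp_pos: [0.4322, -0.0028, 0.0602]
ee_rot: [[-0.056, 0.998, 0.001], [0.998, 0.056, 0.0], [0.0, 0.001, -1.0]]
contact_force: [-0.0, 0.3, -0.8]
grip_width: 0.0279
tcp [ 0.4322 -0.0028  0.0602] yaw 3.19 z [ 0.001  0.    -1.   ] F [-0.   0.3 -0.8] g 0.0279 t 26.82 q [-0.08  0.4   0.03  2.22 -0.03  0.51  0.02]
linear [0.03, 0.08, 0.22] dr [0.001, -0.0002, 0.0007] clock 26.82
```

Close on the bar.

```bash
python3 -m crank '[{"dr":[0,0,0],"linear":[0,0.1,0.2],"fingers":0.39},{"dr":[0,0,0],"linear":[0,0.1,0.2],"fingers":1},{"dr":[0,0,0],"linear":[0,0.1,0.2],"fingers":1},{"dr":[0,0,0],"linear":[0,0.1,0.2],"fingers":1},{"dr":[0,0,0],"linear":[0,0.1,0.2],"fingers":1},{"dr":[0,0,0],"linear":[0,0.1,0.2],"fingers":1},{"dr":[0,0,0],"linear":[0,0.1,0.2],"fingers":1}]' 45
python3 - <<'E'
from ov import *
show()
for a in (.05,.1,.15,.2,.24,.26,.28): print(a,round(27.1*(1-np.cos(a))+2.3*np.sin(a),2),round(-(27.1*np.sin(a)-2.3*(1-np.cos(a))),2))
E
```

```text
clock: 27.4
tcp_pos: [0.4328, -0.0026, 0.0574]
ee_rot: [[-0.056, 0.998, 0.0], [0.998, 0.056, 0.0], [0.0, 0.0, -1.0]]
contact_force: [1.7, -0.0, 0.7]
grip_width: 0.0105
tcp [ 0.4328 -0.0026  0.0574] yaw 3.21 z [ 0.  0. -1.] F [ 1.7 -0.   0.7] g 0.0105 t 27.4 q [-0.08  0.41  0.03  2.22 -0.03  0.51  0.02]
0.05 0.15 -1.35
0.1 0.37 -2.69
0.15 0.65 -4.02
0.2 1.0 -5.34
0.24 1.32 -6.38
0.26 1.5 -6.89
0.28 1.69 -7.4
```

```bash
python3 -m crank '[{"dr":[0.01,0,0],"linear":[0,0.02,-0.27],"fingers":1},{"dr":[0.02,0,0],"linear":[0,0.05,-0.54],"fingers":1},{"dr":[0.035,0,0],"linear":[0,0.1,-0.95],"fingers":1},{"dr":[0.05,0,0],"linear":[0,0.15,-1.35],"fingers":1},{"dr":[0.067,0,0],"linear":[0,0.22,-1.8],"fingers":1},{"dr":[0.083,0,0],"linear":[0,0.29,-2.24],"fingers":1},{"dr":[0.1,0,0],"linear":[0,0.37,-2.69],"fingers":1},{"dr":[0.1,0,0],"linear":[0,0.37,-2.69],"fingers":1}]' 45
python3 - <<'E'
from ov import *
st=show();R=np.array(st["ee_rot"]);print("pitch",np.arcsin(-(R[:,2]@ex)))
save(snapshot("side"),"s8.png",(220,150,420,280),4)
E
```

```text
clock: 28.07
tcp_pos: [0.4364, -0.0024, 0.0844]
ee_rot: [[-0.056, 0.993, -0.101], [0.998, 0.056, -0.005], [0.0, -0.102, -0.995]]
contact_force: [3.1, -0.3, -7.1]
grip_width: 0.0106
tcp [ 0.4364 -0.0024  0.0844] yaw 3.21 z [-0.101 -0.005 -0.995] F [ 3.1 -0.3 -7.1] g 0.0106 t 28.07 q [-0.09  0.41  0.04  2.12 -0.02  0.71  0.02]
pitch 0.10181458195369403
```

View pics/s8.png

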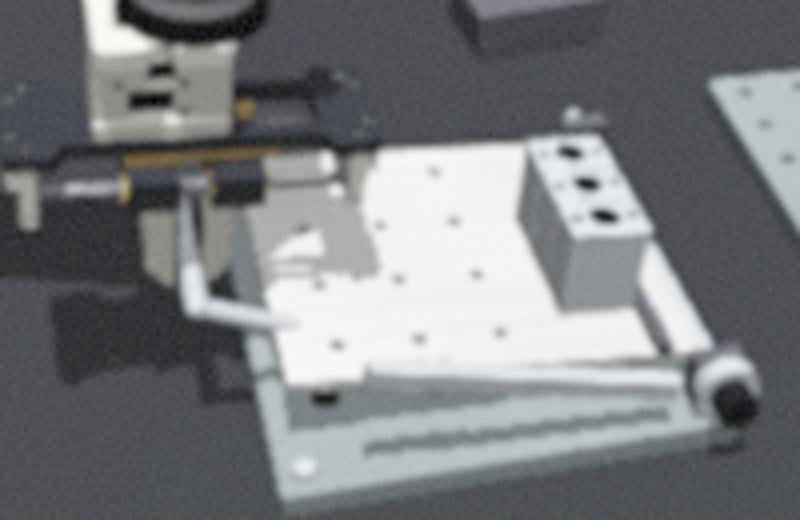

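```bash
python3 -m crank '[{"dr":[0.015,0,0],"linear":[0,0.04,-0.4],"fingers":1},{"dr":[0.033,0,0],"linear":[0,0.09,-0.9],"fingers":1},{"dr":[0.05,0,0],"linear":[0,0.15,-1.35],"fingers":1},{"dr":[0.067,0,0],"linear":[0,0.22,-1.8],"fingers":1},{"dr":[0.083,0,0],"linear":[0,0.29,-2.24],"fingers":1},{"dr":[0.1,0,0],"linear":[0,0.37,-2.69],"fingers":1},{"dr":[0.117,0,0],"linear":[0,0.46,-3.15],"fingers":1},{"dr":[0.133,0,0],"linear":[0,0.55,-3.57],"fingers":1},{"dr":[0.144,0,0],"linear":[0,0.61,-3.86],"fingers":1},{"dr":[0.15,0,0],"linear":[0,0.65,-4.02],"fingers":1},{"dr":[0.15,0,0],"linear":[0,0.65,-4.02],"fingers":1},{"dr":[0.15,0,0],"linear":[0,0.65,-4.02],"fingers":1}]' 45
python3 - <<'E'
from ov import *
st=show();R=np.array(st["ee_rot"]);print("pitch",np.arcsin(-(R[:,2]@ex)))
h=H(.0195); v=np.array(st["tcp_pos"])-h; a0=np.arctan2(.023,.271); print("angle from tcp",np.arctan2(v[2],-v@ex)-a0, np.hypot(v[2],v@ex))
s=snapshot("side"); save(s,"s9.png",(280,160,430,270),5.3)
over(s,None,"o9.png",(280,160,430,270),5.3,h,[(.26,(0,0,255))],.25)
E
```

```text
clock: 29.12
tcp_pos: [0.4465, -0.0019, 0.123]
ee_rot: [[-0.056, 0.967, -0.247], [0.998, 0.054, -0.014], [0.0, -0.248, -0.969]]
contact_force: [5.5, -0.4, -8.3]
grip_width: 0.0109
tcp [ 0.4465 -0.0019  0.123 ] yaw 3.21 z [-0.247 -0.014 -0.969] F [ 5.5 -0.4 -8.3] g 0.0109 t 29.12 q [-0.09  0.44  0.04  1.97 -0.02  0.98  0.02]
pitch 0.25034011722462945
angle from tcp 0.24482733705683435 0.27211514509436835
```

View pics/s9.png

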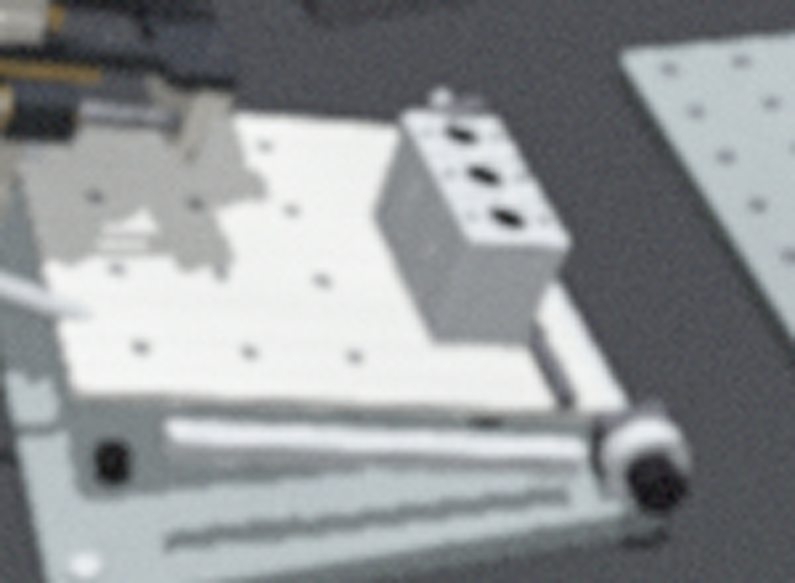

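View pics/o9.png

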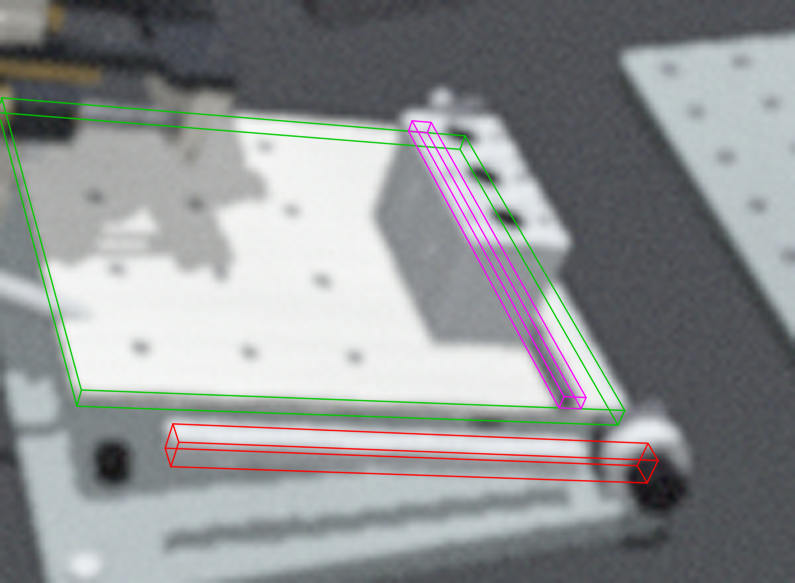

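```bash
cat > fit.py <<'E'
from ov import *
def edge(g,c,r0,r1,sign):
    p=cv2.GaussianBlur(g,(1,3),0.7)[:,c]; d=np.diff(p)*sign
    i=r0+np.argmax(d[r0:r1]); y0,y1,y2=d[i-1],d[i],d[i+1]; o=.5*(y0-y2)/(y0-2*y1+y2) if (y0-2*y1+y2)!=0 else 0
    return i+.5+np.clip(o,-1,1)
def lines(s,h,a,pa):
    g=s["color"].astype(float).mean(2).astype(np.float32); g=cv2.blur(g,(3,1))
    out={}
    for name,(y,z),ang,sign,xr in [("ptr_far_top",(-.122,.006),a,1,(-.19,-.05)),("ptr_near_top",(-.132,.006),a,-1,(-.19,-.05)),("plate_near_top",(-.1,.004),pa,-1,(-.22,-.06))]:
        X=[P(h,x,y,z,ang) for x in np.linspace(*xr,40)]; p=proj(s,X)
        c=np.arange(int(p[:,0].min())+1,int(p[:,0].max()))
        m=np.interp(c,p[:,0],p[:,1])
        e=np.array([edge(g,cc,int(round(mm))-5,int(round(mm))+5,sign) for cc,mm in zip(c,m)])
        r=e-m; ok=abs(r-np.median(r))<1.2
        f=np.polyfit((c[ok]-c.mean())/100,r[ok],1)
        # sensitivity: pixel row change at tip side per rad
        print(name,"n",ok.sum(),"resid median",np.median(r[ok]).round(2),"slope/100px",f[0].round(2),"std",r[ok].std().round(2))
    p1=proj(s,[P(h,-.19,-.132,.006,a),P(h,-.19,-.132,.006,a+.01),P(h,-.05,-.132,.006,a),P(h,-.05,-.132,.006,a+.01)])
    d=((p1[1]-p1[0])[1]-(p1[3]-p1[2])[1])/(p1[0][0]-p1[2][0])*100; print("slope per .01rad",d.round(3),"row per .01 tip/root",(p1[1]-p1[0]).round(2),(p1[3]-p1[2]).round(2))
E
python3 - <<'E'
from fit import *
s=snapshot("side")
lines(s,H(.0195),.26,.25)
E
```

```text
ptr_far_top n 63 resid median -0.6 slope/100px 0.1 std 0.15
ptr_near_top n 63 resid median 0.34 slope/100px 0.09 std 0.14
plate_near_top n 72 resid median 0.5 slope/100px 0.54 std 0.31
slope per .01rad 0.859 row per .01 tip/root [ 0.28 -0.73] [ 0.11 -0.18]
```

```bash
python3 -m crank '[{"dr":[0.004,0,0],"linear":[0,0.01,-0.11],"fingers":1},{"dr":[0.009,0,0],"linear":[0,0.02,-0.24],"fingers":1},{"dr":[0.009,0,0],"linear":[0,0.02,-0.24],"fingers":1},{"dr":[0.009,0,0],"linear":[0,0.02,-0.24],"fingers":1},{"dr":[0.009,0,0],"linear":[0,0.02,-0.24],"fingers":1},{"dr":[0.009,0,0],"linear":[0,0.02,-0.24],"fingers":1}]' 45
python3 - <<'E'
from fit import *
st=show();R=np.array(st["ee_rot"]);h=H(.0195);print("pitch",np.arcsin(-(R[:,2]@ex)))
v=np.array(st["tcp_pos"])-h; a0=np.arctan2(.023,.271); print("angle from tcp",np.arctan2(v[2],-v@ex)-a0)
s=snapshot("side"); lines(s,h,.26,.26); 
g=s["color"].astype(float).mean(2)
for c in range(300,386,12): print(c,g[222:250,c].round().astype(int).tolist())
save(s,"s10.png",(280,160,430,270),5.3)
w=snapshot("wrist"); save(w,"w10.png"); t=snapshot("top"); save(t,"t10.png",(270,130,400,260),5)
E
```

```text
clock: 29.72
tcp_pos: [0.4473, -0.0018, 0.1255]
ee_rot: [[-0.056, 0.965, -0.256], [0.998, 0.054, -0.014], [0.0, -0.256, -0.967]]
contact_force: [4.7, -1.0, -8.3]
grip_width: 0.0106
tcp [ 0.4473 -0.0018  0.1255] yaw 3.21 z [-0.256 -0.014 -0.967] F [ 4.7 -1.  -8.3] g 0.0106 t 29.72 q [-0.09  0.44  0.04  1.96 -0.02  1.    0.02]
pitch 0.259078798193099
angle from tcp 0.25416203390088393
ptr_far_top n 63 resid median -0.65 slope/100px 0.1 std 0.15
ptr_near_top n 63 resid median 0.35 slope/100px 0.09 std 0.13
plate_near_top n 71 resid median 0.59 slope/100px 0.49 std 0.27
slope per .01rad 0.859 row per .01 tip/root [ 0.28 -0.73] [ 0.11 -0.18]
300 [240, 241, 244, 243, 245, 243, 244, 242, 244, 241, 222, 181, 148, 139, 134, 129, 130, 130, 135, 128, 104, 73, 38, 26, 43, 34, 33, 27]
312 [241, 240, 240, 242, 242, 243, 242, 242, 242, 242, 233, 209, 174, 146, 128, 125, 156, 193, 218, 212, 189, 167, 151, 148, 139, 131, 132, 126]
324 [241, 239, 237, 236, 238, 240, 242, 242, 243, 244, 240, 221, 184, 155, 142, 129, 133, 168, 208, 229, 233, 215, 178, 149, 151, 142, 134, 130]
336 [240, 239, 238, 240, 241, 240, 241, 240, 240, 242, 242, 238, 222, 179, 141, 131, 126, 153, 200, 229, 231, 217, 186, 156, 145, 134, 139, 157]
348 [240, 240, 237, 229, 213, 209, 221, 234, 239, 238, 241, 240, 225, 191, 166, 146, 131, 134, 159, 200, 228, 231, 216, 177, 150, 150, 164, 179]
360 [193, 208, 226, 236, 237, 239, 239, 239, 238, 237, 237, 240, 238, 222, 181, 150, 131, 125, 152, 197, 227, 233, 219, 184, 154, 147, 160, 179]
372 [145, 148, 172, 209, 232, 241, 240, 239, 240, 238, 238, 238, 236, 225, 200, 171, 141, 94, 101, 155, 202, 226, 232, 215, 174, 148, 157, 173]
384 [231, 225, 215, 194, 171, 149, 135, 125, 121, 111, 116, 131, 163, 190, 190, 160, 132, 129, 130, 149, 193, 224, 232, 219, 183, 152, 148, 160]
```

View pics/s10.png

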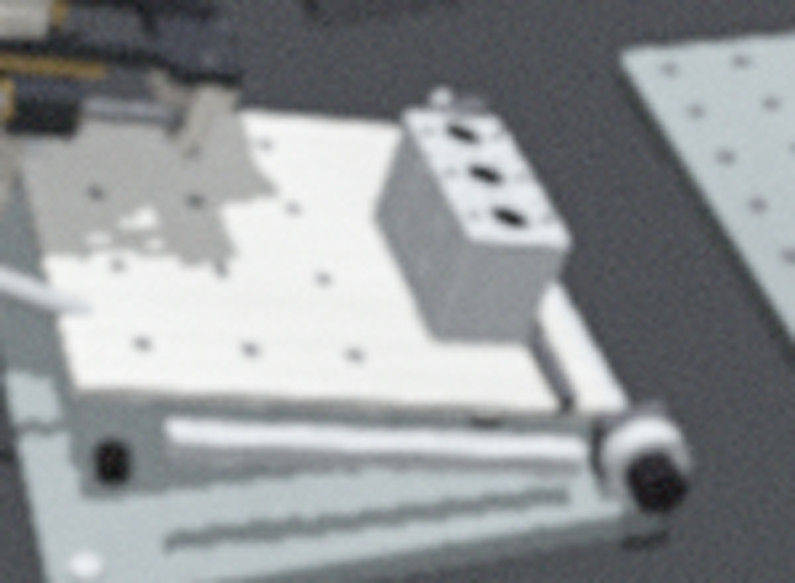

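View pics/w10.png

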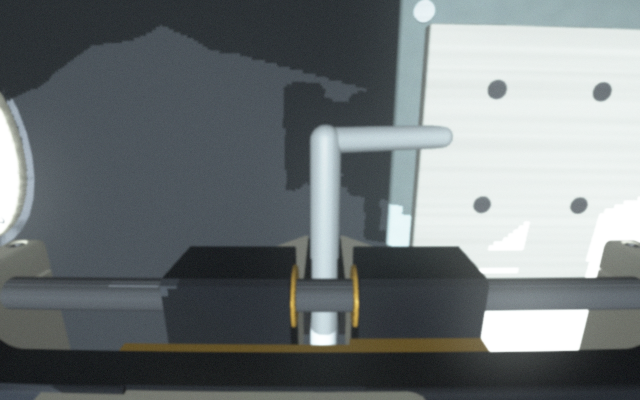

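View pics/t10.png

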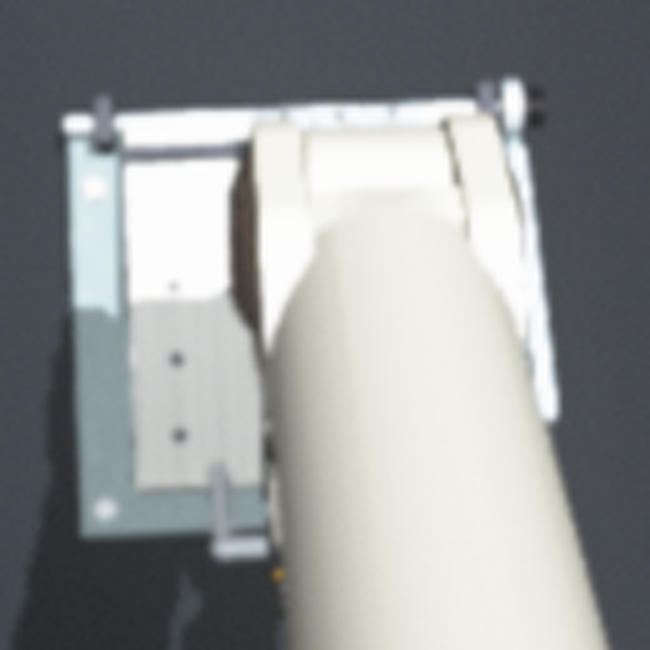

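```bash
python3 -c "
from bench import bot
print(bot.hand_in())"
```

```text
the job is handed in; nothing more can be done
None
```

The job is handed in at about 30 s on the robot's clock. All three blocks stand in one row against the ledge, and the gripper is still holding the plate up level with the pointer.

- **Row:** Block_b is on the left of block_a and block_c on the right, all turned with the plate. The wrist picture showed block_a about 3 mm off the ledge, so I gripped it and slid it up to the ledge too. All three stopped on one straight line within about 0.2 mm. Block centres were about 30 mm apart (block width 30 mm), so they almost touch. The row was still intact in the last side picture, taken after lifting.
- **Slope:** The side picture puts the pointer at about 0.261 rad. The readings for the plate disagreed slightly: about 0.265 from the same picture, 0.259 from the tool's tilt, and 0.254 from the tool's position. So the plate is level with the pointer to within roughly 0.007 rad.
- **Forces:** The highest wrist force I read was about 17 N, while sliding block_c.
- **Left alone:** The arm touched neither the pointer, dial stand, ball post, pendant nor the look-alikes. I did not take separate last pictures of the four bystanders.

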